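Open the test-bench strainer and clean its seal groove

ROBOT

A 6-joint arm with a two-finger parallel gripper is mounted at the origin on the work surface. World frame = base frame: x ahead of the robot, y to its left, z up, the work surface at z = 0. Lengths are in m, angles in rad, forces in N, time in s.
With the tool pointing down it reaches from about 0.35 to 0.925 m from the base axis. Payload 6.4 kg.
Tool frame: the origin (TCP) lies on the mounting face of the last link; the fingertips stand ahead of it and the grasp point (between the pads) lies 155 mm ahead of it (ctrl.tip_extent is the z of the fingertips in the tool frame, in m); z points along the fingers, y is the line along which they close (so a half turn about z gives the same grasp; the last joint's range is limited). The gripper opens to 85 mm and grips with 20 to 120 N. Pads are 22 mm wide; open, the fingers measure 114 mm over their backs; the gripper's body (76 mm by 85 mm) begins 54 mm behind the grasp point. The pads swing forward as they close: fully open they stand 13 mm farther back than shut.
Start: joints at [1.011, 0.245, 1.558, -0, 1.339, -0.174], TCP at [0.245, 0.602, 0.405] pointing down, gripper open.
Joint ranges: [-3.13, 3.13], [-1.02, 2.26], [0.13, 2.54], [-0.95, 4.09], [0.21, 2.88], [-2.74, 2.74]. Speed limits (rad/s): [2.57, 2.57, 3.14, 3.14, 3.14, 3.14].

INTERFACE

Orientations are given as a rotation vector (axis times angle).
In Python, from plant import ctrl, viewer, spotter gives the robot as it stands.
- The arm moves only by the tool apply_moves, never from a script. Its argument "series" is a list of rows, each a list of 3 entries, a list of its own where there are three numbers: the shift along the tool's x, y, z in units of 50 mm (1.0 is 50 mm), then the turn, a rotation vector about the tool's x, y, z in units of 6 degrees (1.0 is 6 degrees), then the opening, from -1 (shut) to 1 (fully open). In form: [[[tx, ty, tz], [ax, ay, az], jaw], ...]. A call has 1 to 8 rows; each row is the pose to reach, as a shift and turn from the pose commanded when the call began, along the tool's axes at that moment; what a row does not reach only later rows make up. A row lasts 1/8 s, in which the tool goes at most 62.5 mm and 10.7 degrees, less where a joint would pass 70% of its speed; a pose out of reach is approached as far as the arm can. A call with a gripper value outside its range is refused whole. The fingers move at their own pace and stop on an object; "squeeze" is the grip in N (left out, the last holds). Time passes only in rows, so rows that repeat a pose let the fingers close. It gives the time, the measured TCP pose, the force, the opening and the grip force at its end, in the units of the state.
- ctrl.read_state(): the state, without advancing time (a new reading comes with each control period).
- viewer.snapshot(name): name is "scene" or "top" or "wrist"; returns the picture (384x512x3 uint8, red, green, blue); there is no depth.
- viewer.get_calibration(name): a dict with "fx", "fy", "cx", "cy" (pixels), "distortion" ([k1, k2, p1, p2, k3] as OpenCV has them; the pictures are not rectified), "T" (4x4, takes a point from camera to world coordinates). Camera axes: x right, y down, z forward; pixel columns grow to the right and rows downward; lengths in m; the calibration is good to about 2 mm. A picture is of the moment at which its call begins: read the wrist's pose just before it. get_calibration takes no time and is no camera call; for the wrist camera it gives the pose at the moment of the call.
- ctrl.job_done(): hands the job in; it is judged then, once.
Trained networks look in the newest picture that a camera, given by its name, has taken for a name from the list of things; names that differ only in an ending like _2 or _b are one class to them, and where a whole thing is asked for, a point or a joint stands for the part that bears it (a point fixed in the world has none). Each returns a list of dicts, best first, with "confidence" (0 to 1); they miss things now and then, are a little off and sometimes report something else, mostly with a low value. They report only what shows in the picture. A call takes as long as a camera call.
- spotter.look_for(camera, thing): "uv" ([column, row] in pixels, amid what is visible of it).
The state is a dict: "time_s": time; "q": joint angles; "joint_velocities": joint speeds; "tau": joint torques, N m; "eef_pos": TCP position; "tcp_rot": TCP orientation; "wrist_force": force on the tool from outside, world axes, zero at the start; "moment": the same for the moment, N m; "finger_gap": finger opening in m; "finger_force": force on a finger pad.
Only numpy, scipy, OpenCV 4.12 (cv2) and the standard library are available. Lean on these libraries where they do the work, as an engineer would, in place of code of your own. Each camera call takes 0.05 s, during which the arm holds its last target. There are 200 camera calls.

TASK

Open the blue inlet strainer for a new seal: turn each fitted bayonet clamp anticlockwise until its wing lies along the rim, lift it out and put it in the grey parts tray, then lift the insert out by its handle and stand it upright in the steel drip tray. Take the seal pick and, with its tip down in the empty groove, run it slowly once all the way round clockwise as seen from above, starting and finishing over the pipe end nearer the robot. Lay the pick back flat on its white board and leave everything else on the bench where it is.

Things in the scene. Friction and masses are not known exactly. Their poses are not given: they have to be found in the camera images.
- strainer: Blue cast inlet strainer, fixed: round pot 142 mm across, rim 100 mm above the table, open bore 96 mm; brass pipe tails front and back (axis 45 mm up, 126 mm out). Origin: centre of underside; x along the pipe, away from the robot (within 0.3 rad), z up. Four bosses round the rim, 90 mm from its axis at 45, 135, 225, 315 degrees anticlockwise from x, tops 108 mm up, hold the clamps
- groove_0 (a point): Start and finish of the empty seal groove in the rim, over the pipe tail nearer the robot (strainer's -x side). The groove is a circle about the strainer's axis, centre line at radius 61 mm, 10 mm wide, 5 mm deep below lands at 100 mm; hidden by the cover at first. This point is on the centre line 2.5 mm above the floor, where the tip's centre is when the tip rests on the floor
- insert: Strainer insert, 0.4 to 0.7 kg: aluminium cover 146 mm across, 8 mm thick; steel basket 84 mm across, 60 mm deep fixed under it; bar handle above. Origin: centre of the basket's underside, z up (cover at z 60 to 68 mm). In the strainer the cover lies on the rim, basket hanging in the bore, at any yaw; raised straight up 65 mm or more it is clear of rim and bosses
- insert_handle (a point): Centre of the insert's handle bar: 12 x 12 mm in section, 90 mm long along the insert's y axis, 112 mm above the insert's origin, 38 mm of clear space under it between two posts 70 mm apart
- clamp_1: Bayonet clamp, 0.09 kg, on the boss 45 degrees from strainer x (None if absent): black disc 48 mm across, 5 mm thick, overlapping the cover's edge; on it a wing grip 52 mm long (clamp x), 15 mm wide (y), top 36 mm above the disc's underside; under it a steel neck 18 mm thick, 14 mm long, ending in a cross foot 28 x 10 x 6 mm along x. Origin: centre of the disc's underside, z up
- clamp_2: Like clamp_1, on the boss at 135 degrees (None if absent). How they work: fitted, the foot is caught under the boss and the wing points over the cover, 42 to 58 degrees short of the tangent. Turned anticlockwise from above until clamp x = boss angle + 90 degrees (wing along the rim) it can be lifted straight out, 20 mm or more; a stop comes about 5 degrees later
- clamp_3: Like clamp_1, on the boss at 225 degrees (None if absent). A clamp turns freely with about 2 mm of play and lifts only within about 8 degrees of the tangent; it falls on its side when let go on a flat surface
- clamp_4: Like clamp_1, on the boss at 315 degrees (None if absent)
- parts_tray: Open grey plastic tray for the clamps, fixed, 200 (x) x 150 (y) mm outside, 30 mm high, walls and floor 4 mm. Origin: centre of its underside. Far left or far right
- drip_tray: Shallow open steel drip tray for the insert, fixed, 200 (x) x 190 (y) mm outside, 22 mm high, walls and floor 4 mm. Origin: centre of its underside. Beside the strainer, left or right of it
- pick_board: White laminate board on which the pick lies, fixed, 240 (x) x 130 (y) mm, 6 mm thick. Origin: centre of its underside. Far left or far right
- pick: Seal pick lying flat, 0.1 to 0.16 kg: wooden handle 100 mm long (x from -50 to 50 mm), flat sides 30 mm apart (y), 22 mm high; 5 mm steel shank leaves its front 14 mm above its underside, runs 65 mm ahead, then bends down 48 degrees for 15 mm. Origin: centre of the handle's underside, x to the tip, z up. Balances near the handle's middle. Pitched nose-down about 40 degrees the bent end is upright
- pick_tip (a point): Centre of the pick's round tip (radius 2.5 mm): 125 mm ahead of the pick's origin in its x, 3 mm above the handle's underside
- meter_a: Not part of the job: blue and brass water meter, 190 mm long, 98 mm high, standing beyond the strainer. Origin: centre of its underside
- meter_b: Not part of the job: water meter without lid, 190 mm long, back left. Origin: centre of its underside
- meter_c: Not part of the job: water meter, 190 mm long, back right. Origin: centre of its underside
- union_nut: Not part of the job: brass union nut, 48 mm across, 34 mm high, on the table in front. Origin: centre of its underside
- spanner: Not part of the job: steel spanner 190 mm long lying near the robot, left. Origin: centre of its underside
- sealant: Not part of the job: white-capped bottle 48 mm across, 120 mm high, near the robot, right. Origin: centre of its underside

How it is judged:
On the way, in this order (a step that is already met when the one before it is completed fails the run):
1. every fitted clamp is in the parts tray while the insert still sits in the strainer (x of clamp_1 in the frame of parts_tray between -0.096 and 0.096 m and y of clamp_1 in the frame of parts_tray between -0.071 and 0.071 m and z of each of clamp_1, clamp_2, clamp_3, clamp_4 in the frame of parts_tray below 0.05 m and x of clamp_2 in the frame of parts_tray between -0.096 and 0.096 m and y of clamp_2 in the frame of parts_tray between -0.071 and 0.071 m and x of clamp_3 in the frame of parts_tray between -0.096 and 0.096 m and y of clamp_3 in the frame of parts_tray between -0.071 and 0.071 m and x of clamp_4 in the frame of parts_tray between -0.096 and 0.096 m and y of clamp_4 in the frame of parts_tray between -0.071 and 0.071 m and horizontal distance between insert and strainer below 0.01 m and z of insert in the frame of strainer below 0.05 m), for 0.1 s.
2. the pick's tip is down in the seal groove, moving slowly, at the start, over the pipe end nearer the robot (x of pick_tip in the frame of strainer between -0.068 and -0.054 m and y of pick_tip in the frame of strainer between -0.007 and 0.007 m and z of pick_tip in the frame of strainer between 0.09 and 0.101 m and linear speed of pick below 0.06 m/s), for 0.1 s.
3. the pick's tip is down in the seal groove, moving slowly, an eighth of the way round (clockwise seen from above) (x of pick_tip in the frame of strainer between -0.0501 and -0.0361 m and y of pick_tip in the frame of strainer between 0.0361 and 0.0501 m and z of pick_tip in the frame of strainer between 0.09 and 0.101 m and linear speed of pick below 0.06 m/s), for 0.1 s.
4. the pick's tip is down in the seal groove, moving slowly, a quarter of the way round (clockwise seen from above) (x of pick_tip in the frame of strainer between -0.007 and 0.007 m and y of pick_tip in the frame of strainer between 0.054 and 0.068 m and z of pick_tip in the frame of strainer between 0.09 and 0.101 m and linear speed of pick below 0.06 m/s), for 0.1 s.
5. the pick's tip is down in the seal groove, moving slowly, three eighths of the way round (clockwise seen from above) (x of pick_tip in the frame of strainer between 0.0361 and 0.0501 m and y of pick_tip in the frame of strainer between 0.0361 and 0.0501 m and z of pick_tip in the frame of strainer between 0.09 and 0.101 m and linear speed of pick below 0.06 m/s), for 0.1 s.
6. the pick's tip is down in the seal groove, moving slowly, half-way round (clockwise seen from above) (x of pick_tip in the frame of strainer between 0.054 and 0.068 m and y of pick_tip in the frame of strainer between -0.007 and 0.007 m and z of pick_tip in the frame of strainer between 0.09 and 0.101 m and linear speed of pick below 0.06 m/s), for 0.1 s.
7. the pick's tip is down in the seal groove, moving slowly, five eighths of the way round (clockwise seen from above) (x of pick_tip in the frame of strainer between 0.0361 and 0.0501 m and y of pick_tip in the frame of strainer between -0.0501 and -0.0361 m and z of pick_tip in the frame of strainer between 0.09 and 0.101 m and linear speed of pick below 0.06 m/s), for 0.1 s.
8. the pick's tip is down in the seal groove, moving slowly, three quarters of the way round (clockwise seen from above) (x of pick_tip in the frame of strainer between -0.007 and 0.007 m and y of pick_tip in the frame of strainer between -0.068 and -0.054 m and z of pick_tip in the frame of strainer between 0.09 and 0.101 m and linear speed of pick below 0.06 m/s), for 0.1 s.
9. the pick's tip is down in the seal groove, moving slowly, seven eighths of the way round (clockwise seen from above) (x of pick_tip in the frame of strainer between -0.0501 and -0.0361 m and y of pick_tip in the frame of strainer between -0.0501 and -0.0361 m and z of pick_tip in the frame of strainer between 0.09 and 0.101 m and linear speed of pick below 0.06 m/s), for 0.1 s.
10. the pick's tip is down in the seal groove, moving slowly, back at the start (all of step 2), for 0.1 s.
At the end, for the whole second after the job is handed in: every fitted clamp lies in the parts tray; the insert stands upright (within 0.1 rad) on the drip tray's floor, axis within 55 (x) and 50 mm (y) of its middle; the pick lies flat on its board, the handle's middle 10 mm or more inside its edges; all at rest (x of clamp_1 in the frame of parts_tray between -0.096 and 0.096 m and y of clamp_1 in the frame of parts_tray between -0.071 and 0.071 m and z of each of clamp_1, clamp_2, clamp_3, clamp_4 in the frame of parts_tray below 0.05 m and linear speed of each of clamp_1, clamp_2, clamp_3, clamp_4, insert, pick below 0.02 m/s and x of clamp_2 in the frame of parts_tray between -0.096 and 0.096 m and y of clamp_2 in the frame of parts_tray between -0.071 and 0.071 m and x of clamp_3 in the frame of parts_tray between -0.096 and 0.096 m and y of clamp_3 in the frame of parts_tray between -0.071 and 0.071 m and x of clamp_4 in the frame of parts_tray between -0.096 and 0.096 m and y of clamp_4 in the frame of parts_tray between -0.071 and 0.071 m and x of insert in the frame of drip_tray between -0.055 and 0.055 m and y of insert in the frame of drip_tray between -0.05 and 0.05 m and z of insert in the frame of drip_tray below 0.01 m and angle between insert's own z axis and vertical below 0.1 rad and x of pick in the frame of pick_board between -0.105 and 0.105 m and y of pick in the frame of pick_board between -0.055 and 0.055 m and z of pick in the frame of pick_board below 0.012 m and angle between pick's own z axis and vertical below 0.12 rad); the robot touches nothing.
It fails at once if something that is not part of the job is moved by more than 30 mm (distance of any of meter_a, meter_b, meter_c, union_nut, spanner, sealant from where it was at the start of the episode above 0.03 m).
It fails at once if the insert is tipped over (angle between insert's own z axis and vertical above 0.8 rad).
Of clamp_1, clamp_2, clamp_3, clamp_4 only 2 to 4 are there at a start; the rules pass over those that are not, and their reading is None.
At some moment in a run one of pick may be knocked a few centimetres aside while the robot is not near it.
It also fails if it takes over 210 s, if anything falls off the work surface, if the arm or the gripper's body presses on something with over 40 N, if the wrist force passes 120 N, or if a joint passes its speed limit or range.

## Working session

There is one attempt and no reset: what is moved stays moved. The work goes in short steps, Python scripts to look and compute and a tool call to move; the robot and the scene stay as the last step left them, time stands still between calls to the robot, and variables do not carry over. Pictures are saved under pics/ and viewed, at most 14 in all, crops included, and the job is handed in when it is done.

Besides the shell and the picture viewer there is one more tool, called after "Emit:" in YAML: its name, and indented under it one key for each argument. apply_moves: Moves the arm, as the interface text tells. Its arguments: {"type":"object","properties":{"series":{"type":"array","items":{"type":"array"}},"squeeze":{"type":"number"}},"required":["series"]}

```bash
ls; mkdir -p pics; cat > h.py <<'E'
import numpy as np, cv2, json
from scipy.spatial.transform import Rotation as R
from plant import ctrl, viewer, spotter
def snap(n, f=None):
    im=viewer.snapshot(n); c=viewer.get_calibration(n)
    if f: cv2.imwrite('pics/'+f, im[:,:,::-1])
    return im,c
def ray(c,uv):
    K=np.array([[c['fx'],0,c['cx']],[0,c['fy'],c['cy']],[0,0,1.]])
    p=cv2.undistortPoints(np.array([[uv]],float),K,np.array(c['distortion'],float))[0,0]
    T=np.array(c['T']); return T[:3,3], T[:3,:3]@np.array([p[0],p[1],1])
def atz(c,uv,z):
    o,d=ray(c,uv); return o+d*(z-o[2])/d[2]
def proj(c,P):
    T=np.array(c['T']);K=np.array([[c['fx'],0,c['cx']],[0,c['fy'],c['cy']],[0,0,1.]])
    Ti=np.linalg.inv(T)
    return cv2.projectPoints(np.atleast_2d(P).astype(float),cv2.Rodrigues(Ti[:3,:3])[0],Ti[:3,3],K,np.array(c['distortion'],float))[0][:,0]
E
python3 - <<'E'
from h import *
for n in ('top','scene'):
    im,c=snap(n,n+'0.png')
    print(n,np.round(c['T'],3).tolist(),c['fx'],c['cx'],c['cy'])
    for t in ['strainer','insert','insert_handle','clamp_1','parts_tray','drip_tray','pick_board','pick','pick_tip','union_nut','spanner','sealant','meter_a']:
        print(t,[(np.round(d['uv']).astype(int).tolist(),round(d['confidence'],2)) for d in spotter.look_for(n,t)[:5]])
s=ctrl.read_state();print(s, ctrl.tip_extent)
E
```

```text
pics
top [[-0.007, -0.982, 0.188, 0.244], [-1.0, 0.007, -0.001, -0.011], [-0.0, -0.188, -0.982, 1.361], [0.0, 0.0, 0.0, 1.0]] 390.67509617929306 261.4504692653694 192.18648221556705
strainer [([214, 189], 0.76)]
insert [([215, 163], 0.91)]
insert_handle [([211, 167], 0.76)]
clamp_1 [([191, 183], 0.45)]
parts_tray [([153, 204], 0.68)]
drip_tray [([304, 174], 0.77), ([162, 133], 0.28)]
pick_board [([368, 197], 0.58), ([153, 205], 0.54)]
pick [([368, 189], 0.54)]
pick_tip [([369, 191], 0.87), ([197, 235], 0.25)]
union_nut [([260, 212], 0.6)]
spanner [([197, 235], 0.67)]
sealant [([363, 263], 0.64)]
meter_a [([254, 123], 0.61), ([161, 137], 0.58)]
scene [[-0.506, 0.655, -0.562, 1.184], [0.862, 0.373, -0.343, 0.428], [-0.015, -0.658, -0.753, 1.072], [0.0, 0.0, 0.0, 1.0]] 449.47857280103386 258.4046666175748 192.05134818404352
strainer []
insert [([293, 247], 0.94), ([283, 274], 0.54)]
insert_handle [([294, 245], 0.82)]
clamp_1 [([328, 236], 0.74), ([260, 246], 0.68)]
parts_tray [([384, 268], 0.6), ([209, 278], 0.41), ([338, 328], 0.35)]
drip_tray [([199, 218], 0.76)]
pick_board [([153, 17
[... 231 characters left out ...]
78], 0.73)]
{'time_s': 1.4, 'q': array([ 1.01090471e+00,  2.45129529e-01,  1.55780660e+00,  1.07510611e-05,
        1.33867806e+00, -1.74113647e-01]), 'joint_velocities': array([-0.00017462, -0.00175546,  0.00060773,  0.00013281, -0.00011975,
        0.00201947]), 'tau': array([-2.64577448e-04, -4.29513252e+01, -3.26416254e+01, -1.84652808e-04,
        5.17668195e-04,  4.60605634e-06]), 'eef_pos': array([0.24459257, 0.60224181, 0.4046678 ]), 'tcp_rot': array([-6.02228369e-01, -3.08331242e+00,  2.56806772e-05]), 'wrist_force': array([ 0.43789977,  0.24418224, -0.15124588]), 'moment': array([ 0.0148698 , -0.02460704, -0.00045448]), 'finger_force': 0.0, 'finger_gap': 0.08553075282103903} 0.1734
```

```bash
python3 - <<'E'
import cv2
a=cv2.imread('pics/top0.png')[100:280,110:430]; cv2.imwrite('pics/t0c.png',cv2.resize(a,None,fx=2.5,fy=2.5,interpolation=cv2.INTER_CUBIC))
b=cv2.imread('pics/scene0.png')[130:330,130:430]; cv2.imwrite('pics/s0c.png',cv2.resize(b,None,fx=2.6,fy=2.6,interpolation=cv2.INTER_CUBIC))
E
```

```text
(no output)
```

View pics/t0c.png

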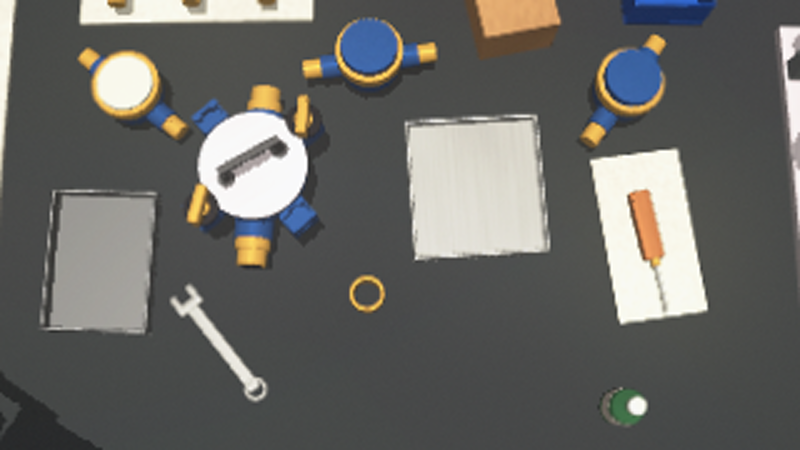

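View pics/s0c.png

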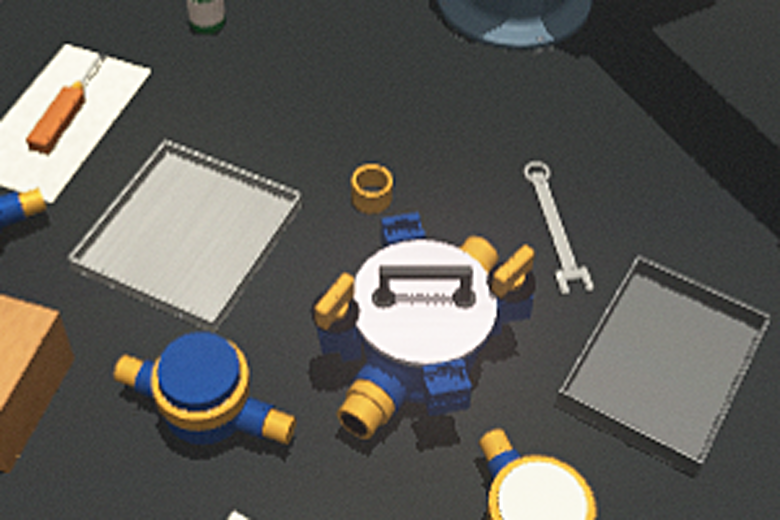

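Two clamps are fitted: one far-right at crop (303,115), which is clamp_4, and one near-left at (200,205), which is clamp_2. The parts tray is left, the drip tray right, and the pick is on its board far right with its tip towards the robot.

```bash
python3 - <<'E'
from h import *
im=cv2.imread('pics/top0.png');c=viewer.get_calibration('top')
f=lambda x,y,z:np.round(atz(c,(x/2.5+110-.3,y/2.5+100-.3),z),3)
for n,p in dict(cover=(253,165,.108),pipeB=(265,97,.065),pipeF=(253,250,.065),wing4=(303,115,.143),wing2=(200,205,.143),w4a=(303,97,.143),w4b=(303,133,.143),boss1=(207,117,.108),boss3=(298,215,.108),hA=(226,178,.176),hB=(281,147,.176),handA=(640,192,.028),handB=(650,260,.028),tip=(664,308,.008)).items(): print(n,f(*p))
def quad(n,pts,z):
    P=np.array([f(*p,z) for p in pts]);print(n,P.mean(0),[np.round(np.linalg.norm(P[i]-P[i-1]),3) for i in range(4)],np.degrees(np.arctan2(*(P[0]-P[3])[[1,0]])))
quad('parts',[(52,190),(157,192),(149,332),(41,328)],.03)
quad('drip',[(406,122),(538,115),(550,250),(415,259)],.022)
quad('board',[(590,159),(678,149),(708,311),(621,324)],.006)
w=viewer.get_calibration('wrist');T=np.array(w['T']);s=ctrl.read_state()
Rt=R.from_rotvec(s['tcp_rot']).as_matrix()
print('cam in tool',np.round(Rt.T@(T[:3,3]-s['eef_pos']),3),np.round(Rt.T@T[:3,:3],2),w['fx'],w['cx'],w['cy']); print(Rt.round(3))
E
```

```text
cover [0.574 0.155 0.108]
pipeB [0.683 0.146 0.065]
pipeF [0.467 0.159 0.065]
wing4 [0.632 0.086 0.143]
wing2 [0.512 0.218 0.143]
w4a [0.656 0.087 0.143]
w4b [0.607 0.086 0.143]
boss1 [0.641 0.219 0.108]
boss3 [0.506 0.095 0.108]
hA [0.54  0.18  0.176]
hB [0.579 0.111 0.176]
handA [ 0.553 -0.381  0.028]
handB [ 0.455 -0.39   0.028]
tip [ 0.39  -0.412  0.008]
parts [0.4605  0.37925 0.03   ] [np.float64(0.196), np.float64(0.152), np.float64(0.198), np.float64(0.153)] -1.46131009088123
drip [ 0.5645  -0.15075  0.022  ] [np.float64(0.198), np.float64(0.19), np.float64(0.196), np.float64(0.189)] 2.891269596220565
board [ 0.4955  -0.39775  0.006  ] [np.float64(0.241), np.float64(0.132), np.float64(0.239), np.float64(0.127)] 7.8614254043610865
cam in tool [0.067 0.001 0.031] [[-0.   -0.96 -0.27]
 [ 1.   -0.    0.  ]
 [-0.   -0.27  0.96]] 306.8689777395229 256.35564830531416 189.58888590422282
[[-0.927  0.376 -0.   ]
 [ 0.376  0.927 -0.   ]
 [ 0.    -0.    -1.   ]]
```

```bash
cat >> h.py <<'E'
def Rd(psi): # tool down, tool x at angle psi (deg)
    a=np.radians(psi);return np.array([[np.cos(a),np.sin(a),0],[np.sin(a),-np.cos(a),0],[0,0,-1]])
def plan(*tg):  # tg: (pos, R) targets; rows from current pose
    s=ctrl.read_state();R0=R.from_rotvec(s['tcp_rot']).as_matrix();o=[]
    for p,Rt in tg:
        t=R0.T@(np.array(p)-s['eef_pos'])/.05; a=np.degrees(R.from_matrix(R0.T@Rt).as_rotvec())/6
        o.append((np.round(t,3).tolist(),np.round(a,3).tolist()))
    for x in o: print(x)
    return o
E
python3 -c "
from h import *
plan(([.594,.155,.39],Rd(0)))"
```

```text
([-9.84, -5.658, 0.293], [-0.0, 0.0, 26.316])
```

Emit:
apply_moves:
  series:
    - [[-9.84, -5.66, 0.3], [0, 0, 26.3], 0.2]
    - [[-9.84, -5.66, 0.3], [0, 0, 26.3], 0.2]
    - [[-9.84, -5.66, 0.3], [0, 0, 26.3], 0.2]
    - [[-9.84, -5.66, 0.3], [0, 0, 26.3], 0.2]
    - [[-9.84, -5.66, 0.3], [0, 0, 26.3], 0.2]
    - [[-9.84, -5.66, 0.3], [0, 0, 26.3], 0.2]
    - [[-9.84, -5.66, 0.3], [0, 0, 26.3], 0.2]
    - [[-9.84, -5.66, 0.3], [0, 0, 26.3], 0.2]

```text
time_s: 2.4
eef_pos: [0.5532, 0.2065, 0.3918]
tcp_rot: [2.548, 1.837, 0.001]
wrist_force: [-0.4, 0.7, 0.7]
finger_gap: 0.0511
finger_force: 0.0
```

```bash
python3 -c "
from h import *
print(ctrl.read_state()['q'].round(2),ctrl.read_state()['eef_pos'])
plan(([.594,.155,.39],Rd(0)))"
```

```text
[0.17 0.12 1.73 0.   1.3  0.49] [0.55322666 0.20648436 0.39176884]
([-0.719, 1.099, 0.036], [0.002, -0.008, 11.932])
```

Emit:
apply_moves:
  series:
    - [[-0.72, 1.1, 0], [0, 0, 11.9], 0.2]
    - [[-0.72, 1.1, 0], [0, 0, 11.9], 0.2]
    - [[-0.72, 1.1, 0], [0, 0, 11.9], 0.2]
    - [[-0.72, 1.1, 0], [0, 0, 11.9], 0.2]
    - [[-0.72, 1.1, 0], [0, 0, 11.9], 0.2]
    - [[-0.72, 1.1, 0], [0, 0, 11.9], 0.2]
    - [[-0.72, 1.1, 0], [0, 0, 11.9], 0.2]
    - [[-0.72, 1.1, 0], [0, 0, 11.9], 0.2]

```text
time_s: 3.4
eef_pos: [0.5934, 0.1571, 0.3915]
tcp_rot: [-3.142, -0.017, -0.0]
wrist_force: [1.0, 0.1, -0.6]
finger_gap: 0.0515
finger_force: 0.0
```

```bash
python3 -c "
from h import *
c0=viewer.get_calibration('wrist');im,c=snap('wrist','w1.png')
import pickle;pickle.dump(c0,open('w1.pkl','wb'));s=ctrl.read_state();print(s['eef_pos'],s['q'].round(2))
a=im[40:384,60:460,::-1];cv2.imwrite('pics/w1c.png',cv2.resize(a,None,fx=1.7,fy=1.7))"
```

```text
[0.593355   0.15703774 0.39152063] [ 0.07  0.17  1.67 -0.    1.3   1.63]
```

View pics/w1c.png

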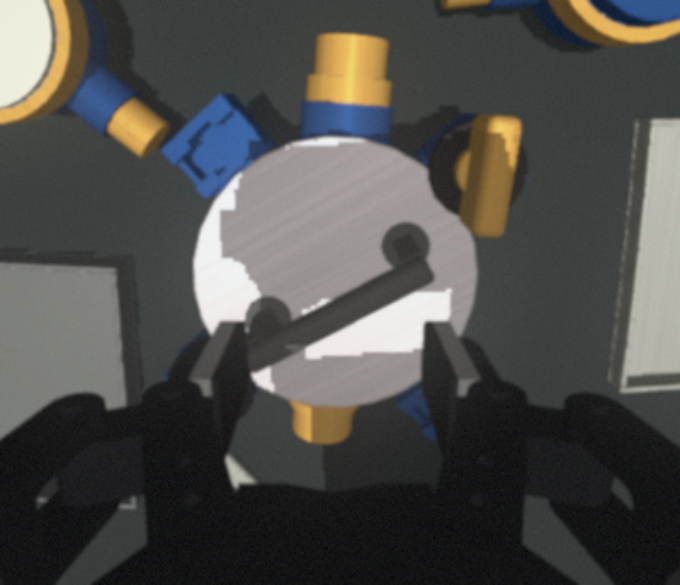

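Wrist view: cover circle spans about x 194–477, y 135–408. Far pipe tail is at (352,35–105), clamp_4's wing runs about (505,117) to (487,235), and the handle bar (432,265) to (250,362). I'll overlay a model to check the pose.

```bash
python3 - <<'E'
from h import *
import pickle;c=pickle.load(open('w1.pkl','rb'))
f=lambda x,y,z:atz(c,((x+.5)/1.7+60-.5,(y+.5)/1.7+40-.5),z)
P=np.array([f(x,y,.108) for x,y in [(194,271),(477,271),(337,135),(335,408),(240,168),(215,345),(420,387)]])
A=np.c_[2*P[:,:2],np.ones(len(P))];s=np.linalg.lstsq(A,(P[:,:2]**2).sum(1),rcond=None)[0];C=s[:2];r=np.sqrt(s[2]+C@C);print('cover',C,r)
pe=(f(318,35,.045)+f(388,38,.045))/2;print('pipe far',pe,np.degrees(np.arctan2(*(pe[:2]-C)[::-1])))
pn=(f(293,405,.065)+f(353,405,.065))/2;print(pn,np.degrees(np.arctan2(*(C-pn[:2])[::-1])))
h1,h2=f(425,268,.158),f(250,362,.158);print('handle',h1,h2,(h1+h2)/2,np.degrees(np.arctan2(*(h2-h1)[[1,0]])))
yaw=-3.
im=cv2.imread('pics/w1.png');im=cv2.resize(im,None,fx=2,fy=2)
def draw(pts,col):
    q=((proj(c,pts)+.5)*2-.5).astype(int);cv2.polylines(im,[q.reshape(-1,1,2)],True,col,1)
th=np.linspace(0,2*np.pi,60)
circ=lambda x,y,r,z:np.c_[x+r*np.cos(th),y+r*np.sin(th),0*th+z]
draw(circ(*C,.073,.108),(0,0,255))
y0=np.radians(yaw)
for k,b in enumerate((45,135,225,315)):
    a=np.radians(b+yaw);x,y=C+.09*np.array([np.cos(a),np.sin(a)])
    if b in(45,225): draw(circ(x,y,.02,.108),(0,255,0))
    else:
        draw(circ(x,y,.024,.113),(0,255,0)); w=a+np.radians(40)
        u=np.array([np.cos(w),np.sin(w)]);v=np.array([-u[1],u[0]])
        q=[np.r_[np.array([x,y])+i*.026*u+j*.0075*v,.144] for i,j in((1,1),(1,-1),(-1,-1),(-1,1))];draw(np.array(q),(255,0,255))
u=np.array([np.cos(y0),np.sin(y0)])
draw(np.array([np.r_[C,.045],np.r_[C+.126*u,.045]]),(255,255,0))
cv2.imwrite('pics/w1o.png',im[80:560,340:840])
E
```

```text
cover [0.57729227 0.15642616] 0.07333609711940017
pipe far [0.70356172 0.14816208 0.045     ] -3.7445538406020566
[0.47990592 0.16362659 0.065     ] -4.228568762168223
handle [0.60065144 0.12087349 0.158     ] [0.55774041 0.19332325 0.158     ] [0.57919593 0.15709837 0.158     ] 120.63769933920712
```

View pics/w1o.png

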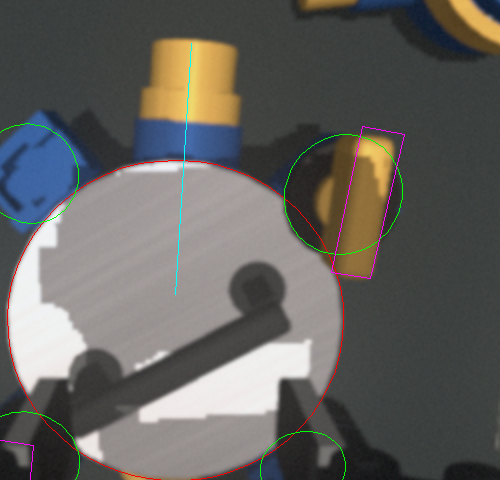

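```bash
python3 -c "
from h import *
plan(([.6365,.0885,.37],Rd(-5)),([.6365,.0885,.291],Rd(-5)))"
```

```text
([0.847, 1.381, 0.43], [0.0, -0.0, 0.945])
([0.847, 1.381, 2.01], [0.0, -0.0, 0.945])
```

Emit:
apply_moves:
  series:
    - [[0.85, 1.38, 0.43], [0, 0, 0.95], 0.1]
    - [[0.85, 1.38, 0.43], [0, 0, 0.95], 0.1]
    - [[0.85, 1.38, 0.43], [0, 0, 0.95], 0.1]
    - [[0.85, 1.38, 1.2], [0, 0, 0.95], 0.1]
    - [[0.85, 1.38, 2.0], [0, 0, 0.95], 0.1]
    - [[0.85, 1.38, 2.0], [0, 0, 0.95], -0.6]
    - [[0.85, 1.38, 2.0], [0, 0, 0.95], -0.9]
    - [[0.85, 1.38, 2.0], [0, 0, 0.95], -1]
  squeeze: 40

```text
time_s: 4.45
eef_pos: [0.6371, 0.0889, 0.2939]
tcp_rot: [-3.138, 0.14, -0.006]
wrist_force: [-1.0, 0.7, 0.5]
finger_gap: 0.0138
finger_force: 42.9
```

```bash
python3 -c "
from h import *
plan(([.6365,.0885,.291],Rd(42)))"
```

```text
([-0.011, 0.01, 0.058], [0.007, -0.035, -7.852])
```

Emit:
apply_moves:
  series:
    - [[0, 0, 0], [0, 0, -1.5], -1]
    - [[0, 0, 0], [0, 0, -3], -1]
    - [[0, 0, 0], [0, 0, -4.5], -1]
    - [[0, 0, 0], [0, 0, -6], -1]
    - [[0, 0, 0], [0, 0, -7], -1]
    - [[0, 0, 0], [0, 0, -7.8], -1]
    - [[0, 0, 0], [0, 0, -7.8], -1]
    - [[0, 0, 0], [0, 0, -7.8], -1]

```text
time_s: 5.45
eef_pos: [0.6357, 0.0889, 0.2931]
tcp_rot: [-2.934, -1.116, 0.007]
wrist_force: [-9.7, 0.0, 5.9]
finger_gap: 0.0143
finger_force: 43.9
```

```bash
python3 -c "
from h import *
s=ctrl.read_state();print(s['moment'],s['q'].round(2))
plan(([.6365,.0885,.33],Rd(42)))"
```

```text
[ 0.17074569  1.78691268 -0.07194011] [-0.04  0.34  1.65  0.    1.15  0.81]
([0.005, 0.014, -0.737], [-0.034, 0.03, -0.056])
```

Emit:
apply_moves:
  series:
    - [[0, 0, -0.15], [0, 0, 0], -1]
    - [[0, 0, -0.3], [0, 0, 0], -1]
    - [[0, 0, -0.5], [0, 0, 0], -1]
    - [[0, 0, -0.8], [0, 0, 0], -1]
    - [[0, 0, -1.2], [0, 0, 0], -1]
    - [[0, 0, -1.6], [0, 0, 0], -1]

```text
time_s: 6.2
eef_pos: [0.6367, 0.0884, 0.3735]
tcp_rot: [2.936, 1.117, 0.002]
wrist_force: [0.3, -0.1, 0.1]
finger_gap: 0.0144
finger_force: 42.9
```

```bash
python3 -c "
from h import *
s=ctrl.read_state();print(s['moment'],s['q'].round(2))
p=[.46,.34]
plan(([*p,.40],Rd(90)),([*p,.25],Rd(90)))
im,c=snap('wrist','w2.png')"
```

```text
[-0.00158069 -0.03064754  0.06428611] [-0.04  0.26  1.6  -0.    1.28  0.81]
([0.704, -6.108, -0.535], [0.012, -0.004, -8.058])
([0.702, -6.11, 2.465], [0.012, -0.004, -8.058])
```

View pics/w2.png

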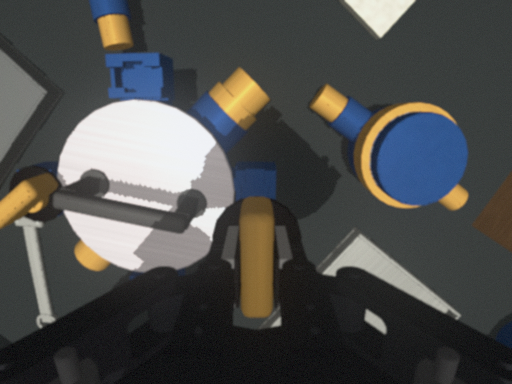

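```bash
python3 -c "
from h import *
p=[.425,.378]
plan(([*p,.42],Rd(42)),([*p,.222],Rd(42)))"
```

```text
([0.679, -7.146, -0.89], [0.045, -0.046, -0.058])
([0.66, -7.165, 3.07], [0.045, -0.046, -0.058])
```

Emit:
apply_moves:
  series:
    - [[0.67, -7.15, -0.89], [0, 0, 0], -1]
    - [[0.67, -7.15, -0.89], [0, 0, 0], -1]
    - [[0.67, -7.15, -0.89], [0, 0, 0], -1]
    - [[0.67, -7.15, -0.89], [0, 0, 0], -1]
    - [[0.67, -7.15, -0.89], [0, 0, 0], -1]
    - [[0.67, -7.15, -0.89], [0, 0, 0], -1]
    - [[0.67, -7.15, -0.89], [0, 0, 0], -1]
    - [[0.67, -7.15, 0.3], [0, 0, 0], -1]

```text
time_s: 7.25
eef_pos: [0.4258, 0.3789, 0.3619]
tcp_rot: [-2.934, -1.118, -0.021]
wrist_force: [0.8, 0.6, -1.6]
finger_gap: 0.0142
finger_force: 42.9
```

```bash
python3 -c "
from h import *
p=[.425,.378]
plan(([*p,.222],Rd(42)),([*p,.36],Rd(42)))
im,c=snap('wrist','w3.png')
f=im[::,:,::-1];
for t in('parts_tray','clamp_2'):print(t,[(np.round(d['uv']).tolist(),round(d['confidence'],2)) for d in spotter.look_for('wrist',t)[:3]])"
```

```text
([-0.06, -0.006, 2.798], [0.031, -0.127, -0.049])
([-0.024, 0.003, 0.038], [0.031, -0.127, -0.049])
parts_tray [([283.0, 135.0], 0.77)]
clamp_2 [([474.0, 248.0], 0.66), ([257.0, 235.0], 0.65)]
```

Emit:
apply_moves:
  series:
    - [[0, 0, 1.2], [0, 0, 0], -1]
    - [[0, 0, 2.2], [0, 0, 0], -1]
    - [[0, 0, 2.72], [0, 0, 0], -1]
    - [[0, 0, 2.72], [0, 0, 0], -1]
    - [[0, 0, 2.72], [0, 0, 0], -0.3]
    - [[0, 0, 2.72], [0, 0, 0], 0.1]
    - [[0, 0, 1.5], [0, 0, 0], 0.1]
    - [[0, 0, -0.3], [0, 0, 0], 0.1]

```text
time_s: 8.4
eef_pos: [0.4239, 0.3777, 0.3464]
tcp_rot: [-2.936, -1.117, -0.001]
wrist_force: [0.7, 0.8, 0.5]
finger_gap: 0.0471
finger_force: 0.0
```

```bash
python3 -c "
from h import *
plan(([.54,.30,.39],Rd(-5)))"
```

```text
([0.702, 2.705, -0.871], [-0.001, -0.004, 7.775])
```

```bash
python3 -c "
from h import *
plan(([.465,.224,.38],Rd(-5)))"
```

```text
([-1.429, 2.844, -0.672], [-0.001, -0.004, 7.775])
```

Emit:
apply_moves:
  series:
    - [[-1.43, 2.84, -0.67], [0, 0, 7.8], 0.1]
    - [[-1.43, 2.84, -0.67], [0, 0, 7.8], 0.1]
    - [[-1.43, 2.84, -0.67], [0, 0, 7.8], 0.1]
    - [[-1.43, 2.84, -0.67], [0, 0, 7.8], 0.1]
    - [[-1.43, 2.84, -0.67], [0, 0, 7.8], 0.1]
    - [[-1.43, 2.84, -0.67], [0, 0, 7.8], 0.1]
    - [[-1.43, 2.84, -0.67], [0, 0, 7.8], 0.1]

```text
time_s: 9.28
eef_pos: [0.4649, 0.2243, 0.3782]
tcp_rot: [-3.138, 0.139, -0.002]
wrist_force: [-0.4, -0.1, 0.1]
finger_gap: 0.047
finger_force: 0.0
```

```bash
python3 - <<'E'
from h import *
import pickle
c=viewer.get_calibration('wrist');im,_=snap('wrist','w4.png');pickle.dump(c,open('w4.pkl','wb'))
C=np.array([.5773,.1564]);im=cv2.resize(im[:,:,::-1],None,fx=2,fy=2)
def draw(pts,col):
    q=((proj(c,pts)+.5)*2-.5).astype(int);cv2.polylines(im,[q.reshape(-1,1,2)],True,col,1)
th=np.linspace(0,2*np.pi,60)
circ=lambda x,y,r,z:np.c_[x+r*np.cos(th),y+r*np.sin(th),0*th+z]
draw(circ(*C,.073,.108),(0,0,255))
a=np.radians(131);x,y=C+.09*np.array([np.cos(a),np.sin(a)]);draw(circ(x,y,.024,.113),(0,255,0)); w=np.radians(-5)
u=np.array([np.cos(w),np.sin(w)]);v=np.array([-u[1],u[0]])
draw(np.array([np.r_[np.array([x,y])+i*.026*u+j*.0075*v,.144] for i,j in((1,1),(1,-1),(-1,-1),(-1,1))]),(255,0,255))
cv2.imwrite('pics/w4o.png',im[100:600,200:1000])
plan(([x,y,.36],Rd(-5)),([x,y,.291],Rd(-5)))
E
```

```text
([1.063, -0.094, 0.362], [-0.003, -0.008, -0.015])
([1.062, -0.094, 1.742], [-0.003, -0.008, -0.015])
```

View pics/w4o.png

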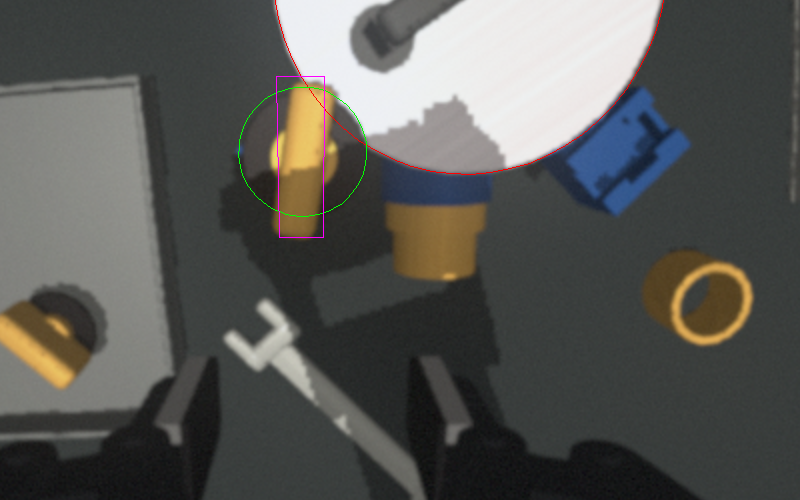

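Clamp_4 lies in the tray at (50,340). Clamp_2's wing axis runs (312,88)–(297,230), about 6° more clockwise than my overlay, and its centre matches.

Emit:
apply_moves:
  series:
    - [[1.06, -0.1, 0.3], [0, 0, 1], 0.1]
    - [[1.06, -0.1, 0.36], [0, 0, 1], 0.1]
    - [[1.06, -0.1, 1.1], [0, 0, 1], 0.1]
    - [[1.06, -0.1, 1.7], [0, 0, 1], 0.1]
    - [[1.06, -0.1, 1.72], [0, 0, 1], 0.1]
    - [[1.06, -0.1, 1.72], [0, 0, 1], -0.6]
    - [[1.06, -0.1, 1.72], [0, 0, 1], -0.9]
    - [[1.06, -0.1, 1.72], [0, 0, 1], -1]
  squeeze: 40

```text
time_s: 10.32
eef_pos: [0.519, 0.2242, 0.2937]
tcp_rot: [3.126, -0.304, 0.006]
wrist_force: [-0.1, -4.8, 6.8]
finger_gap: 0.0141
finger_force: 43.4
```

Emit:
apply_moves:
  series:
    - [[0, 0, 0], [0, 0, -1.5], -1]
    - [[0, 0, 0], [0, 0, -3], -1]
    - [[0, 0, 0], [0, 0, -4.5], -1]
    - [[0, 0, 0], [0, 0, -6], -1]
    - [[0, 0, 0], [0, 0, -7.5], -1]
    - [[0, 0, 0], [0, 0, -8.8], -1]
    - [[0, 0, 0], [0, 0, -8.8], -1]
    - [[0, 0, 0], [0, 0, -8.8], -1]

```text
time_s: 11.32
eef_pos: [0.5189, 0.2252, 0.2937]
tcp_rot: [-2.935, -1.116, -0.008]
wrist_force: [-0.8, 2.3, 5.6]
finger_gap: 0.014
finger_force: 43.2
```

```bash
python3 -c "
from h import *
s=ctrl.read_state();print(s['moment'],s['q'].round(2))
plan(([.5183,.2243,.36],Rd(42)))"
```

```text
[0.42104274 0.11476437 0.03109434] [0.21 0.18 1.85 0.   1.11 1.05]
([-0.014, 0.006, -1.325], [0.003, -0.048, -0.063])
```

Emit:
apply_moves:
  series:
    - [[0, 0, -0.15], [0, 0, 0], -1]
    - [[0, 0, -0.3], [0, 0, 0], -1]
    - [[0, 0, -0.5], [0, 0, 0], -1]
    - [[0, 0, -0.9], [0, 0, 0], -1]
    - [[0, 0, -1.6], [0, 0, 0], -1]
    - [[0, 0, -1.6], [0, 0, 0], -1]

```text
time_s: 12.08
eef_pos: [0.5191, 0.2247, 0.3761]
tcp_rot: [2.935, 1.116, 0.012]
wrist_force: [0.4, 0.2, -1.0]
finger_gap: 0.0141
finger_force: 42.4
```

```bash
python3 -c "
from h import *
p=[.495,.375]
plan(([*p,.375],Rd(42)),([*p,.225],Rd(42)))"
```

```text
([1.637, -2.568, 0.023], [0.038, -0.067, -0.058])
([1.616, -2.579, 3.023], [0.038, -0.067, -0.058])
```

Emit:
apply_moves:
  series:
    - [[1.63, -2.57, 0], [0, 0, 0], -1]
    - [[1.63, -2.57, 0], [0, 0, 0], -1]
    - [[1.63, -2.57, 0], [0, 0, 0], -1]
    - [[1.63, -2.57, 1.2], [0, 0, 0], -1]
    - [[1.63, -2.57, 2.2], [0, 0, 0], -1]
    - [[1.63, -2.57, 3.0], [0, 0, 0], -1]
    - [[1.63, -2.57, 3.0], [0, 0, 0], -1]
    - [[1.63, -2.57, 3.0], [0, 0, 0], 0]

```text
time_s: 13.08
eef_pos: [0.4944, 0.375, 0.2232]
tcp_rot: [-2.936, -1.117, -0.004]
wrist_force: [0.3, 0.6, 0.3]
finger_gap: 0.0311
finger_force: 0.0
```

Emit:
apply_moves:
  series:
    - [[0, 0, 0], [0, 0, 0], 0.1]
    - [[0, 0, 0], [0, 0, 0], 0.1]
    - [[0, 0, -1.2], [0, 0, 0], 0.1]
    - [[0, 0, -2.4], [0, 0, 0], 0.1]
    - [[0, 0, -3.2], [0, 0, 0], 0.1]
    - [[0, 0, -3.2], [0, 0, 0], 0.1]

```text
time_s: 13.82
eef_pos: [0.4945, 0.3751, 0.3875]
tcp_rot: [-2.935, -1.117, -0.016]
wrist_force: [1.1, -0.5, -0.5]
finger_gap: 0.0473
finger_force: 0.0
```

```bash
python3 - <<'E'
from h import *
im,c=snap('top','top1.png')
a=im[150:260,120:220,::-1];cv2.imwrite('pics/t1c.png',cv2.resize(a,None,fx=4,fy=4))
im,c=snap('wrist','w5.png')
for n in('top','wrist'):print(n,[(np.round(d['uv']).tolist(),round(d['confidence'],2)) for d in spotter.look_for(n,'clamp_2')[:3]])
plan(([.5782,.1567,.40],Rd(121)),([.5782,.1567,.307],Rd(121)))
E
```

```text
top [([150.0, 198.0], 0.49), ([150.0, 214.0], 0.42)]
wrist [([213.0, 210.0], 0.83)]
([-1.624, 4.382, -0.404], [-0.025, 0.018, -13.225])
([-1.618, 4.384, 1.456], [-0.025, 0.018, -13.225])
```

View pics/w5.png

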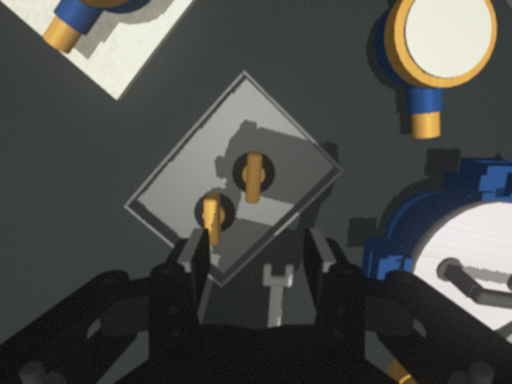

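Both clamps are in the grey tray, at (253,175) and (212,215). Next the insert.

Emit:
apply_moves:
  series:
    - [[-1.62, 4.38, -0.4], [0, 0, -13.2], 0.1]
    - [[-1.62, 4.38, -0.4], [0, 0, -13.2], 0.1]
    - [[-1.62, 4.38, -0.4], [0, 0, -13.2], 0.1]
    - [[-1.62, 4.38, -0.4], [0, 0, -13.2], 0.1]
    - [[-1.62, 4.38, -0.4], [0, 0, -13.2], 0.1]
    - [[-1.62, 4.38, -0.4], [0, 0, -13.2], 0.1]
    - [[-1.62, 4.38, -0.4], [0, 0, -13.2], 0.1]
    - [[-1.62, 4.38, -0.4], [0, 0, -13.2], 0.1]

```text
time_s: 15.02
eef_pos: [0.5784, 0.157, 0.3993]
tcp_rot: [-1.544, -2.732, 0.003]
wrist_force: [-0.9, 0.1, -0.2]
finger_gap: 0.0469
finger_force: 0.0
```

```bash
python3 -c "
from h import *
plan(([.578,.1568,.307],Rd(121)))"
```

```text
([-0.002, -0.002, 1.845], [-0.032, -0.016, 0.011])
```

Emit:
apply_moves:
  series:
    - [[0, 0, 0.9], [0, 0, 0], 0.1]
    - [[0, 0, 1.6], [0, 0, 0], 0.1]
    - [[0, 0, 1.85], [0, 0, 0], 0.1]
    - [[0, 0, 1.85], [0, 0, 0], 0]
    - [[0, 0, 1.85], [0, 0, 0], -0.6]
    - [[0, 0, 1.85], [0, 0, 0], -0.9]
    - [[0, 0, 1.85], [0, 0, 0], -1]
    - [[0, 0, 1.85], [0, 0, 0], -1]
  squeeze: 90

```text
time_s: 16.02
eef_pos: [0.5786, 0.1565, 0.3111]
tcp_rot: [-1.551, -2.732, 0.004]
wrist_force: [-7.3, -4.6, 8.0]
finger_gap: 0.0099
finger_force: 90.4
```

Emit:
apply_moves:
  series:
    - [[0, 0, 0], [0, 0, 0], -1]
    - [[0, 0, -0.1], [0, 0, 0], -1]
    - [[0, 0, -0.3], [0, 0, 0], -1]
    - [[0, 0, -0.6], [0, 0, 0], -1]
    - [[0, 0, -1.0], [0, 0, 0], -1]
    - [[0, 0, -1.5], [0, 0, 0], -1]
    - [[0, 0, -2.1], [0, 0, 0], -1]
    - [[0, 0, -2.3], [0, 0, 0], -1]

```text
time_s: 17.02
eef_pos: [0.5791, 0.1573, 0.4279]
tcp_rot: [1.548, 2.728, 0.006]
wrist_force: [-0.1, -0.5, -6.6]
finger_gap: 0.01
finger_force: 88.5
```

```bash
python3 -c "
from h import *
p=[.5645,-.15]
plan(([*p,.42],Rd(121)),([*p,.275],Rd(121)))"
```

```text
([-5.125, -3.404, 0.153], [0.055, 0.026, -0.024])
([-5.117, -3.421, 3.053], [0.055, 0.026, -0.024])
```

Emit:
apply_moves:
  series:
    - [[-0.6, -0.4, 0], [0, 0, 0], -1]
    - [[-1.4, -0.93, 0], [0, 0, 0], -1]
    - [[-2.2, -1.46, 0], [0, 0, 0], -1]
    - [[-3.0, -2.0, 0], [0, 0, 0], -1]
    - [[-3.8, -2.5, 0], [0, 0, 0], -1]
    - [[-4.5, -3.0, 0], [0, 0, 0], -1]
    - [[-5.0, -3.3, 0], [0, 0, 0], -1]
    - [[-5.12, -3.4, 0.1], [0, 0, 0], -1]

```text
time_s: 18.02
eef_pos: [0.5638, -0.1515, 0.4191]
tcp_rot: [1.553, 2.73, 0.0]
wrist_force: [1.3, 0.3, -6.5]
finger_gap: 0.0099
finger_force: 88.5
```

```bash
python3 - <<'E'
from h import *
im,c=snap('top','top2.png')
f=lambda x,y,z:np.round(atz(c,(x,y),z),3)
for t in('insert','drip_tray','insert_handle','pick','pick_tip'):
    for d in spotter.look_for('top',t)[:1]:print(t,d['uv'],f(*d['uv'],{'insert':.25,'drip_tray':.01}.get(t,.02)))
p=[.5645,-.15]
plan(([*p,.275],Rd(121)),([*p,.272],Rd(121)))
E
```

```text
drip_tray [320.3, 188.3] [ 0.515 -0.221  0.01 ]
insert_handle [322.0, 184.1] [ 0.528 -0.226  0.02 ]
pick [368.6, 194.3] [ 0.49 -0.39  0.02]
pick_tip [369.0, 190.5] [ 0.504 -0.392  0.02 ]
([-0.026, -0.005, 2.879], [0.001, -0.003, -0.012])
([-0.026, -0.005, 2.939], [0.001, -0.003, -0.012])
```

Emit:
apply_moves:
  series:
    - [[0, 0, 0.8], [0, 0, 0], -1]
    - [[0, 0, 1.6], [0, 0, 0], -1]
    - [[0, 0, 2.2], [0, 0, 0], -1]
    - [[0, 0, 2.6], [0, 0, 0], -1]
    - [[0, 0, 2.75], [0, 0, 0], -1]
    - [[0, 0, 2.82], [0, 0, 0], -1]
    - [[0, 0, 2.87], [0, 0, 0], -1]
    - [[0, 0, 2.87], [0, 0, 0], -1]

```text
time_s: 19.32
eef_pos: [0.5642, -0.1499, 0.2762]
tcp_rot: [1.55, 2.731, 0.0]
wrist_force: [-0.3, -0.2, -7.6]
finger_gap: 0.0102
finger_force: 88.5
```

Emit:
apply_moves:
  series:
    - [[0, 0, 0.03], [0, 0, 0], -1]
    - [[0, 0, 0.06], [0, 0, 0], -1]
    - [[0, 0, 0.06], [0, 0, 0], -1]

```text
time_s: 19.7
eef_pos: [0.5649, -0.1499, 0.2751]
tcp_rot: [1.549, 2.73, 0.001]
wrist_force: [-2.4, 3.4, 6.6]
finger_gap: 0.0098
finger_force: 90.3
```

Contact. Release and rise.

Emit:
apply_moves:
  series:
    - [[0, 0, 0], [0, 0, 0], -0.6]
    - [[0, 0, 0], [0, 0, 0], 0]
    - [[0, 0, 0], [0, 0, 0], 0.1]
    - [[0, 0, -0.3], [0, 0, 0], 0.1]
    - [[0, 0, -1.2], [0, 0, 0], 0.1]
    - [[0, 0, -2.2], [0, 0, 0], 0.1]
    - [[0, 0, -2.7], [0, 0, 0], 0.1]
    - [[0, 0, -2.7], [0, 0, 0], 0.1]

```text
time_s: 20.7
eef_pos: [0.5645, -0.15, 0.4112]
tcp_rot: [1.547, 2.727, 0.001]
wrist_force: [0.2, 0.4, -1.0]
finger_gap: 0.0468
finger_force: 0.0
```

```bash
python3 - <<'E'
from h import *
im,c=snap('scene','s2.png')
print([(np.round(d['uv']).tolist(),round(d['confidence'],2)) for t in('insert','insert_handle') for d in spotter.look_for('scene',t)[:1]], proj(c,[[.5645,-.15,.116]]))
# strainer viewing pose & pick viewing pose
plan(([.585,.155,.39],Rd(0)),([.44,-.39,.36],Rd(8)))
print(ctrl.read_state()['q'].round(2))
E
```

```text
[([201.0, 209.0], 0.67), ([202.0, 205.0], 0.84)] [[197.6426114  194.89114771]]
([5.011, 3.492, 0.324], [-0.03, 0.002, 20.141])
([-2.861, -4.586, 0.919], [-0.029, 0.0, 18.808])
[-0.45  0.09  1.73 -0.    1.32 -0.99]
```

Emit:
apply_moves:
  series:
    - [[5.0, 3.5, 0.3], [0, 0, 20.1], 0.1]
    - [[5.0, 3.5, 0.3], [0, 0, 20.1], 0.1]
    - [[5.0, 3.5, 0.3], [0, 0, 20.1], 0.1]
    - [[5.0, 3.5, 0.3], [0, 0, 20.1], 0.1]
    - [[5.0, 3.5, 0.3], [0, 0, 20.1], 0.1]
    - [[5.0, 3.5, 0.3], [0, 0, 20.1], 0.1]
    - [[5.0, 3.5, 0.3], [0, 0, 20.1], 0.1]
    - [[5.0, 3.5, 0.3], [0, 0, 20.1], 0.1]

```text
time_s: 21.85
eef_pos: [0.5856, 0.155, 0.39]
tcp_rot: [-2.967, -1.029, 0.006]
wrist_force: [0.1, -0.5, 0.3]
finger_gap: 0.0473
finger_force: 0.0
```

```bash
python3 -c "
from h import *
plan(([.575,.155,.42],Rd(0)))"
```

```text
([-0.168, -0.132, -0.599], [-0.01, 0.038, 6.376])
```

```bash
python3 -c "
from h import *
plan(([.515,.155,.42],Rd(0)))"
```

```text
([-1.11, -0.875, -0.594], [-0.01, 0.038, 6.376])
```

Emit:
apply_moves:
  series:
    - [[-1.1, -0.9, -0.6], [0, 0, 6.4], 0.1]
    - [[-1.1, -0.9, -0.6], [0, 0, 6.4], 0.1]
    - [[-1.1, -0.9, -0.6], [0, 0, 6.4], 0.1]
    - [[-1.1, -0.9, -0.6], [0, 0, 6.4], 0.1]
    - [[-1.1, -0.9, -0.6], [0, 0, 6.4], 0.1]
    - [[-1.1, -0.9, -0.6], [0, 0, 6.4], 0.1]

```text
time_s: 22.6
eef_pos: [0.5149, 0.1554, 0.4214]
tcp_rot: [3.141, 0.007, -0.003]
wrist_force: [0.3, 0.3, 0.0]
finger_gap: 0.0469
finger_force: 0.0
```

```bash
python3 - <<'E'
from h import *
import pickle
c=viewer.get_calibration('wrist');im,_=snap('wrist','w6.png');pickle.dump(c,open('w6.pkl','wb'))
print(ctrl.read_state()['q'].round(3))
C=np.array([.5773,.1564]);im=cv2.resize(im[:,:,::-1],None,fx=2.5,fy=2.5,interpolation=cv2.INTER_CUBIC)
def draw(pts,col,cl=True):
    q=((proj(c,pts)+.5)*2.5-.5).astype(int);cv2.polylines(im,[q.reshape(-1,1,2)],cl,col,1)
th=np.linspace(0,2*np.pi,90)
circ=lambda x,y,r,z:np.c_[x+r*np.cos(th),y+r*np.sin(th),0*th+z]
for r in(.048,.056,.066,.071):draw(circ(*C,r,.1),(0,0,255))
for b in(45,135,225,315):
    a=np.radians(b-4);draw(circ(*(C+.09*np.array([np.cos(a),np.sin(a)])),.009,.108),(0,255,0))
u0=proj(c,[[*C,.1]])[0]*2.5;print(u0)
x0,y0=int(u0[0])-300,max(0,int(u0[1])-280);cv2.imwrite('pics/w6o.png',im[y0:y0+560,x0:x0+600]);print(x0,y0)
E
```

```text
[ 0.082 -0.033  1.827 -0.     1.349  1.649]
[640.61463477 277.94888541]
340 0
```

View pics/w6o.png

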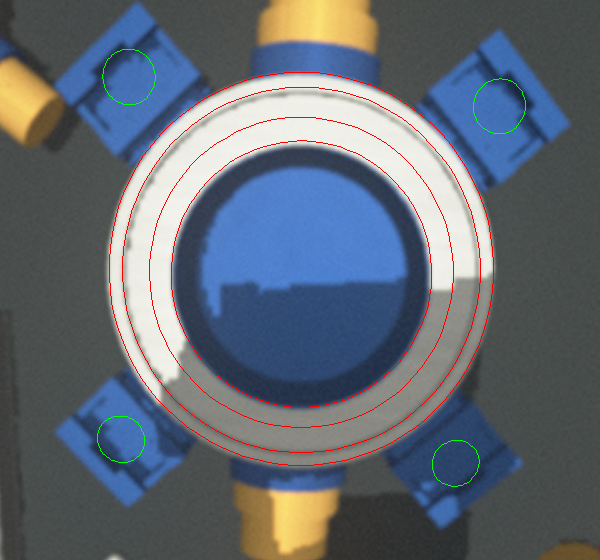

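The model overlay fits the empty rim well, so the centre (0.5773, 0.1564) and yaw −4° hold. Next I check the tilted pose in free air.

```bash
cat >> h.py <<'E'
Rz=lambda a:R.from_euler('z',a,degrees=True).as_matrix()
Ry=lambda a:R.from_euler('y',a,degrees=True).as_matrix()
C=np.array([.5773,.1564]);YAW=-4.
def groove(th,z):  # th: strainer-frame angle deg
    a=np.radians(th+YAW);return np.array([*(C+.061*np.array([np.cos(a),np.sin(a)])),z])
E
python3 - <<'E'
from h import *
phi=190
for p in(40,30):
    Rp=Rz(phi)@Ry(p); Rt=Rp@Rz(-phi)@Rd(phi-180)
    tipT=Rt.T@Rp@np.array([.125,0,.003-.018])+[0,0,.155]
    print(p,tipT.round(4))
    t=groove(180,.16)-Rt@tipT; print(t.round(3)); plan((t,Rt))
E
```

```text
40 [-0.125  0.     0.17 ]
[0.503 0.158 0.371]
([-0.234, -0.058, 1.022], [0.568, 6.665, -1.561])
30 [-0.125  0.     0.17 ]
[0.539 0.165 0.37 ]
([0.491, -0.183, 1.038], [0.426, 5.002, -1.591])
```

Emit:
apply_moves:
  series:
    - [[-0.23, -0.06, 0], [0.57, 6.67, -1.56], 0.1]
    - [[-0.23, -0.06, 0], [0.57, 6.67, -1.56], 0.1]
    - [[-0.23, -0.06, 0], [0.57, 6.67, -1.56], 0.1]
    - [[-0.23, -0.06, 0], [0.57, 6.67, -1.56], 0.1]
    - [[-0.23, -0.06, 0.5], [0.57, 6.67, -1.56], 0.1]
    - [[-0.23, -0.06, 1.0], [0.57, 6.67, -1.56], 0.1]
    - [[-0.23, -0.06, 1.0], [0.57, 6.67, -1.56], 0.1]

```text
time_s: 23.52
eef_pos: [0.5027, 0.1583, 0.3699]
tcp_rot: [-2.889, -0.251, -1.046]
wrist_force: [0.4, -0.2, 0.3]
finger_gap: 0.0467
finger_force: 0.0
```

```bash
python3 - <<'E'
from h import *
s=ctrl.read_state();print(s['q'].round(2))
phi=190;p=40
Rp=Rz(phi)@Ry(p); Rt=Rp@Rz(-phi)@Rd(phi-180)
print(np.degrees(np.arccos((np.trace(R.from_rotvec(s['tcp_rot']).as_matrix().T@Rt)-1)/2)))
E
```

```text
[ 0.08 -0.12  2.04  0.12  0.53  1.4 ]
0.20536861274925766
```

```bash
python3 -c "
from h import *
plan(([.42,-.40,.37],Rd(10)))"
```

```text
([-2.733, 10.713, -2.281], [0.001, -6.633, -0.008])
```

Emit:
apply_moves:
  series:
    - [[-2.73, 10.7, -2.28], [0, -6.63, 0], 0.3]
    - [[-2.73, 10.7, -2.28], [0, -6.63, 0], 0.3]
    - [[-2.73, 10.7, -2.28], [0, -6.63, 0], 0.3]
    - [[-2.73, 10.7, -2.28], [0, -6.63, 0], 0.3]
    - [[-2.73, 10.7, -2.28], [0, -6.63, 0], 0.3]
    - [[-2.73, 10.7, -2.28], [0, -6.63, 0], 0.3]
    - [[-2.73, 10.7, -2.28], [0, -6.63, 0], 0.3]
    - [[-2.73, 10.7, -2.28], [0, -6.63, 0], 0.3]

```text
time_s: 24.52
eef_pos: [0.4296, -0.3386, 0.3736]
tcp_rot: [3.128, 0.272, 0.012]
wrist_force: [0.2, -0.1, 0.1]
finger_gap: 0.0555
finger_force: 0.0
```

```bash
python3 -c "
from h import *
plan(([.42,-.40,.37],Rd(10)))"
```

```text
([-0.401, 1.177, 0.072], [0.026, -0.072, -0.012])
```

Emit:
apply_moves:
  series:
    - [[-0.4, 1.18, 0], [0, 0, 0], 0.3]
    - [[-0.4, 1.18, 0], [0, 0, 0], 0.3]
    - [[-0.4, 1.18, 0], [0, 0, 0], 0.3]
    - [[-0.4, 1.18, 0], [0, 0, 0], 0.3]

```text
time_s: 25.02
eef_pos: [0.4209, -0.3965, 0.3721]
tcp_rot: [-3.129, -0.274, -0.01]
wrist_force: [0.4, 1.5, 0.4]
finger_gap: 0.0555
finger_force: 0.0
```

```bash
python3 - <<'E'
from h import *
import pickle
c=viewer.get_calibration('wrist');im,_=snap('wrist','w7.png');pickle.dump(c,open('w7.pkl','wb'))
cv2.imwrite('pics/w7c.png',cv2.resize(im[:384,110:450,::-1],None,fx=1.56,fy=1.56,interpolation=cv2.INTER_CUBIC))
E
```

```text
(no output)
```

View pics/w7c.png

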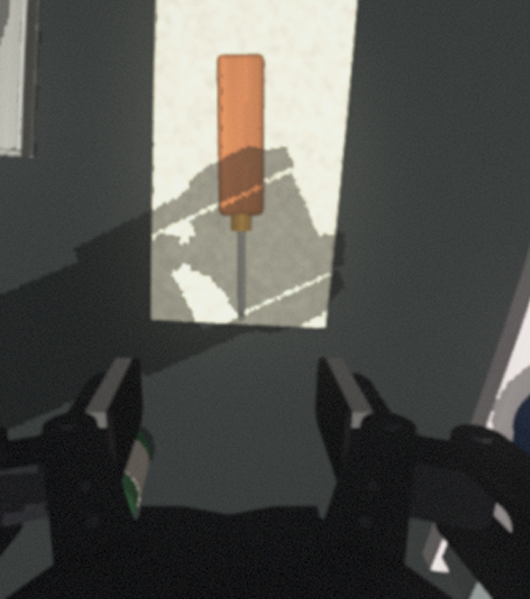

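The pick handle spans x 218–264, y 55–213, with its tip at about (240,318). The board's near edge runs (151,320)–(327,328).

```bash
cat > pk.py <<'E'
from h import *
import pickle
c=pickle.load(open('w7.pkl','rb'));im=cv2.imread('pics/w7.png')
hsv=cv2.cvtColor(im,cv2.COLOR_BGR2HSV)
m=((hsv[:,:,0]<15)&(hsv[:,:,1]>130)&(hsv[:,:,2]>60)).astype(np.uint8)
n,l,st,ce=cv2.connectedComponentsWithStats(m);k=1+np.argmax(st[1:,4]);print(st[k])
ys,xs=np.where(l==k);rect=cv2.minAreaRect(np.c_[xs,ys].astype(np.float32));b=cv2.boxPoints(rect)
B=np.array([atz(c,p,.026) for p in b]);ctr=B.mean(0)
f=lambda x,y,z:atz(c,((x+.5)/1.56+110-.5,(y+.5)/1.56-.5),z)
tip=f(240,318,.008)
print('handle',ctr.round(4),B.round(3).tolist(),'tip',tip.round(4))
d=[np.linalg.norm(B[i]-B[i-1]) for i in range(4)];print(d)
e=(B[1]-B[0]) if d[1]>d[0] else (B[2]-B[1]);print(np.degrees(np.arctan2(e[1],e[0])))
v=tip-ctr;print('len,head',np.linalg.norm(v[:2]),np.degrees(np.arctan2(v[1],v[0])))
bc=[f(*q,.006) for q in((151,320),(327,328))];print('board near edge',np.round(bc,3))
E
python3 pk.py
```

```text
[ 250   36   28   68 1676]
handle [ 0.5245 -0.3849  0.026 ] [[0.553, -0.367, 0.026], [0.558, -0.392, 0.026], [0.496, -0.404, 0.026], [0.491, -0.377, 0.026]] tip [ 0.385  -0.4109  0.008 ]
[np.float64(0.06263588921105957), np.float64(0.02576707339469993), np.float64(0.06266062689339606), np.float64(0.026842627146665146)]
-169.23292430094565
len,head 0.1419282714666766 -169.4364476350729
board near edge [[ 0.371 -0.347  0.006]
 [ 0.388 -0.476  0.006]]
```

```bash
cat >> pk.py <<'E'
print('---')
a=f(241,56,.026);b=f(242,213,.026);m=(a+b)/2;print(a.round(4),b.round(4),m.round(4),np.linalg.norm(a-b),np.degrees(np.arctan2(*(b-a)[[1,0]])))
h=190.7;u=np.array([np.cos(np.radians(h)),np.sin(np.radians(h))]);print('origin from tip',tip[:2]-.125*u)
g=np.array([*m[:2],0]);
plan(([*m[:2],.25],Rd(h-180)),([*m[:2],.180],Rd(h-180)))
E
python3 pk.py | sed '1,/---/d'
```

```text
[ 0.5557 -0.38    0.026 ] [ 0.4615 -0.3978  0.026 ] [ 0.5086 -0.3889  0.026 ] 0.09591010821071358 -169.29056500388342
origin from tip [ 0.50782532 -0.38770887]
([1.739, 0.156, 2.451], [0.003, -0.058, -0.111])
([1.73, 0.156, 3.851], [0.003, -0.058, -0.111])
```

Emit:
apply_moves:
  series:
    - [[1.73, 0.14, 1.2], [0, 0, -0.1], 0.3]
    - [[1.73, 0.14, 2.4], [0, 0, -0.1], 0.3]
    - [[1.73, 0.14, 2.8], [0, 0, -0.1], 0.3]
    - [[1.73, 0.14, 3.3], [0, 0, -0.1], 0.3]
    - [[1.73, 0.14, 3.7], [0, 0, -0.1], 0.3]
    - [[1.73, 0.14, 3.85], [0, 0, -0.1], 0.3]
    - [[1.73, 0.14, 3.85], [0, 0, -0.1], 0.3]
  squeeze: 60

```text
time_s: 25.95
eef_pos: [0.508, -0.3895, 0.1801]
tcp_rot: [-3.128, -0.288, -0.01]
wrist_force: [-0.6, 0.8, 0.7]
finger_gap: 0.0554
finger_force: 0.0
```

Emit:
apply_moves:
  series:
    - [[0, 0, 0], [0, 0, 0], -0.3]
    - [[0, 0, 0], [0, 0, 0], -0.8]
    - [[0, 0, 0], [0, 0, 0], -1]
    - [[0, 0, 0], [0, 0, 0], -1]

```text
time_s: 26.45
eef_pos: [0.5084, -0.3901, 0.1814]
tcp_rot: [3.127, 0.288, 0.012]
wrist_force: [-0.4, 0.3, 6.0]
finger_gap: 0.0287
finger_force: 63.0
```

```bash
python3 -c "
from h import *
s=ctrl.read_state();print(repr(s['eef_pos']),repr(s['tcp_rot']),s['q'].round(2))
Rt=R.from_rotvec(s['tcp_rot']).as_matrix()
h=190.7;u=np.array([np.cos(np.radians(h)),np.sin(np.radians(h)),0])
o=np.array([.5081,-.3883,.006])
print('tip tool',(Rt.T@(o+.125*u+[0,0,.003]-s['eef_pos'])).round(4),'handle ang',(np.degrees(np.arctan2(Rt[1,0],Rt[0,0]))))"
```

```text
array([ 0.50843276, -0.39013169,  0.18138051]) array([3.12666244, 0.28783749, 0.01186087]) [-0.83  0.5   1.68  0.01  0.96  0.55]
tip tool [-0.1263 -0.0019  0.1715] handle ang 10.520037418798076
```

Emit:
apply_moves:
  series:
    - [[0, 0, -0.5], [0, 0, 0], -1]
    - [[0, 0, -1.3], [0, 0, 0], -1]
    - [[0, 0, -2.3], [0, 0, 0], -1]
    - [[0, 0, -3.3], [0, 0, 0], -1]
    - [[0, 0, -4], [0, 0, 0], -1]
    - [[0, 0, -4], [0, 0, 0], -1]

```text
time_s: 27.2
eef_pos: [0.5072, -0.3901, 0.3833]
tcp_rot: [3.123, 0.288, 0.016]
wrist_force: [0.1, 0.2, -1.9]
finger_gap: 0.0291
finger_force: 62.2
```

```bash
cat >> h.py <<'E'
PHI=191.;PP=38.
RT=Rz(PHI)@Ry(PP)@Rz(-PHI)@Rd(PHI-180)
TIP=np.array([-.1255,0,.1715])
def tcp(p): return np.array(p)-RT@TIP
E
python3 -c "
from h import *
g=groove(180,.16);print(tcp(g));plan((tcp(groove(180,.20)),RT))"
```

```text
[0.50988092 0.15937852 0.37240936]
([2.067, -10.792, -0.625], [0.081, 6.243, -0.057])
```

Emit:
apply_moves:
  series:
    - [[0.1, -0.6, 0], [0, 0.3, 0], -1]
    - [[0.3, -1.6, 0], [0, 0.8, 0], -1]
    - [[0.5, -2.6, -0.1], [0, 1.4, 0], -1]
    - [[0.7, -3.6, -0.2], [0, 2.0, 0], -1]
    - [[0.9, -4.6, -0.3], [0, 2.6, 0], -1]
    - [[1.1, -5.6, -0.3], [0, 3.2, 0], -1]
    - [[1.3, -6.6, -0.4], [0, 3.8, 0], -1]
    - [[1.5, -7.6, -0.5], [0, 4.4, 0], -1]

```text
time_s: 28.2
eef_pos: [0.51, -0.0008, 0.4025]
tcp_rot: [-3.003, -0.275, -0.71]
wrist_force: [0.2, -0.1, -1.7]
finger_gap: 0.0286
finger_force: 62.2
```

```bash
python3 -c "
from h import *
plan((tcp(groove(180,.15)),RT))"
```

```text
([0.157, -3.148, 0.982], [0.029, 1.897, -0.08])
```

Emit:
apply_moves:
  series:
    - [[0.1, -0.9, 0.3], [0, 0.5, 0], -1]
    - [[0.1, -1.9, 0.6], [0, 1.0, 0], -1]
    - [[0.15, -2.7, 0.8], [0, 1.6, 0], -1]
    - [[0.16, -3.1, 0.98], [0.03, 1.9, -0.08], -1]
    - [[0.16, -3.15, 0.98], [0.03, 1.9, -0.08], -1]
    - [[0.16, -3.15, 0.98], [0.03, 1.9, -0.08], -1]
    - [[0.16, -3.15, 0.98], [0.03, 1.9, -0.08], -1]

```text
time_s: 29.08
eef_pos: [0.511, 0.1569, 0.3649]
tcp_rot: [-2.9, -0.279, -1.002]
wrist_force: [0.1, 0.3, -2.5]
finger_gap: 0.0291
finger_force: 62.1
```

```bash
python3 - <<'E'
from h import *
s=ctrl.read_state();Rt=R.from_rotvec(s['tcp_rot']).as_matrix();tip=s['eef_pos']+Rt@TIP
print(tip,groove(180,.15),s['q'].round(2))
ims=[]
for n in('top','scene'):
    im,c=snap(n,n+'3.png');p=proj(c,[tip])[0];k=proj(c,[groove(180,.0975)])[0]
    x,y=np.round(p).astype(int);cr=cv2.resize(im[y-25:y+25,x-25:x+25,::-1],None,fx=8,fy=8,interpolation=cv2.INTER_NEAREST)
    q=((p-[x-25,y-25]+.5)*8).astype(int);cv2.drawMarker(cr,tuple(int(v) for v in q),(255,0,255),cv2.MARKER_CROSS,14,1)
    ims.append(cr);print(n,p,[d['uv'] for d in spotter.look_for(n,'pick_tip')[:1]])
cv2.imwrite('pics/tip1.png',np.hstack(ims))
E
```

```text
[0.51811313 0.15787745 0.15251838] [0.51644859 0.16065514 0.15      ] [ 0.07 -0.09  2.02  0.13  0.55  1.36]
top [207.92435523 179.16927534] [[196.8, 137.6]]
scene [303.94464292 218.54906578] [[294.8, 228.6]]
```

View pics/tip1.png

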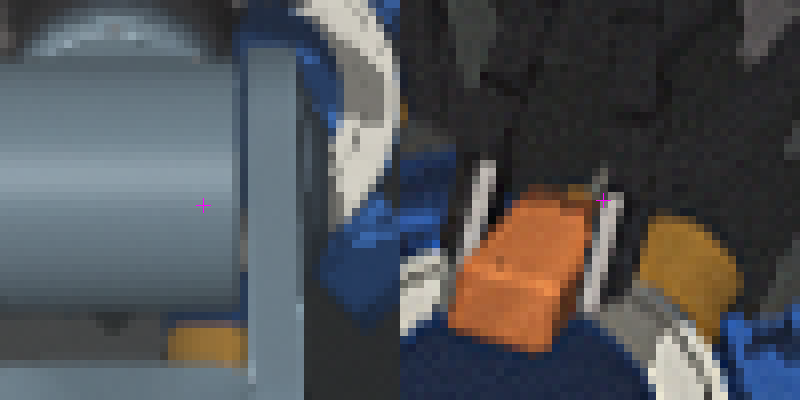

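```bash
cat >> h.py <<'E'
def avg(n=8):
    P=[];Q=[];F=[]
    for i in range(n):
        viewer.snapshot('top');s=ctrl.read_state();P.append(s['eef_pos']);Q.append(R.from_rotvec(s['tcp_rot']));F.append(s['wrist_force'])
    Rm=R.concatenate(Q).mean().as_matrix();p=np.mean(P,0);print('sd',np.std(P,0).round(4));return p,Rm,np.mean(F,0)
def tips(p,Rm):
    t=p+Rm@TIP;a=np.radians(YAW);d=t[:2]-C
    q=np.array([np.cos(a)*d[0]+np.sin(a)*d[1],-np.sin(a)*d[0]+np.cos(a)*d[1],t[2]])
    print('tip world',t.round(4),'strainer',q.round(4));return t
E
python3 - <<'E'
from h import *
p,Rm,F=avg();print(F.round(1));t=tips(p,Rm)
for z in(.106,.0985):
    print(z,(Rm.T@(tcp(groove(180,z))-p)/.05).round(3),(np.degrees(R.from_matrix(Rm.T@RT).as_rotvec())/6).round(3))
print('dz',(Rm.T@[0,0,-.001]/.05).round(4))
E
```

```text
sd [0.     0.0001 0.0001]
[ 0.1 -0.3 -1.3]
tip world [0.5181 0.1586 0.1526] strainer [-0.0592 -0.0019  0.1526]
0.106 [-0.586 -0.04   0.725] [ 0.013 -0.024  0.013]
0.0985 [-0.679 -0.041  0.843] [ 0.013 -0.024  0.013]
dz [-0.0124 -0.      0.0157]
```

Emit:
apply_moves:
  series:
    - [[-0.2, -0.02, 0.24], [0.01, -0.02, 0.01], -1]
    - [[-0.4, -0.04, 0.48], [0.01, -0.02, 0.01], -1]
    - [[-0.52, -0.04, 0.65], [0.01, -0.02, 0.01], -1]
    - [[-0.586, -0.04, 0.725], [0.013, -0.024, 0.013], -1]
    - [[-0.586, -0.04, 0.725], [0.013, -0.024, 0.013], -1]
    - [[-0.586, -0.04, 0.725], [0.013, -0.024, 0.013], -1]

```text
time_s: 30.42
eef_pos: [0.5101, 0.1595, 0.3189]
tcp_rot: [-2.899, -0.279, -1.0]
wrist_force: [0.2, 0.8, -1.2]
finger_gap: 0.0287
finger_force: 62.2
```

```bash
python3 - <<'E'
from h import *
p,Rm,F=avg(5);print(F.round(1));t=tips(p,Rm)
for z in(.102,.0985,.0965):
    print(z,(Rm.T@(tcp(groove(180,z))-p)/.05).round(3),(np.degrees(R.from_matrix(Rm.T@RT).as_rotvec())/6).round(3))
ims=[]
im,c=snap('scene','s4.png');q=proj(c,[t])[0];x,y=np.round(q).astype(int);cr=cv2.resize(im[y-30:y+30,x-40:x+40,::-1],None,fx=10,fy=10,interpolation=cv2.INTER_CUBIC)
cv2.drawMarker(cr,tuple(int(v) for v in (q-[x-40,y-30]+.5)*10),(255,0,255),cv2.MARKER_CROSS,14,1);cv2.imwrite('pics/s4c.png',cr)
E
```

```text
sd [0.0001 0.     0.0001]
[ 0.1  0.1 -0.9]
tip world [0.5168 0.1608 0.1065] strainer [-0.0607  0.0002  0.1065]
0.102 [-0.058  0.002  0.068] [-0.001 -0.009  0.002]
0.0985 [-0.101  0.002  0.124] [-0.001 -0.009  0.002]
0.0965 [-0.125  0.002  0.155] [-0.001 -0.009  0.002]
```

View pics/s4c.png

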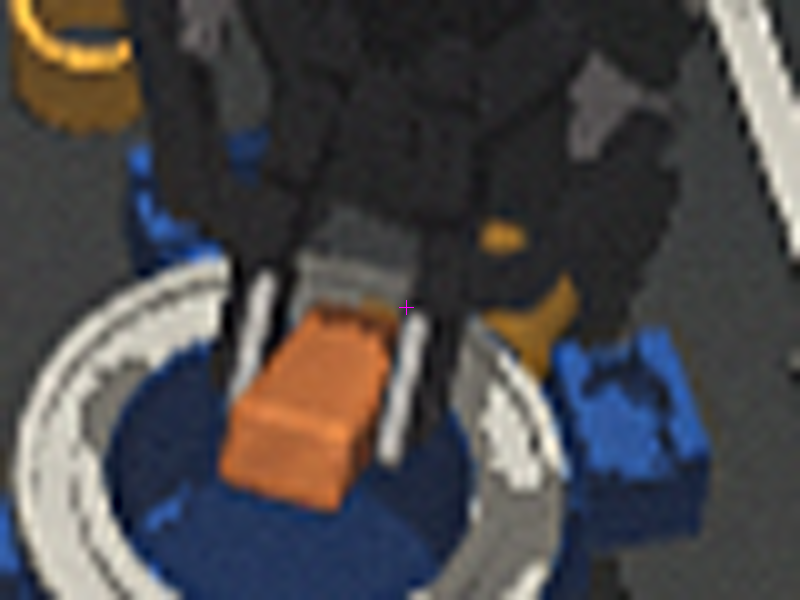

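The tip is hidden behind the finger (expected near (405,307)), so I'll descend by feel.

Emit:
apply_moves:
  series:
    - [[-0.03, 0, 0.035], [0, 0, 0], -1]
    - [[-0.06, 0, 0.07], [0, 0, 0], -1]
    - [[-0.075, 0, 0.09], [0, 0, 0], -1]
    - [[-0.09, 0, 0.108], [0, 0, 0], -1]
    - [[-0.1, 0, 0.124], [0, 0, 0], -1]
    - [[-0.1, 0, 0.124], [0, 0, 0], -1]

```text
time_s: 31.48
eef_pos: [0.5097, 0.1595, 0.3104]
tcp_rot: [-2.899, -0.28, -0.998]
wrist_force: [0.6, 0.2, -1.6]
finger_gap: 0.0286
finger_force: 62.2
```

```bash
python3 -c "
from h import *
p,Rm,F=avg(4);print(F.round(1));t=tips(p,Rm)"
```

```text
sd [0. 0. 0.]
[-0.2 -0.  -1.1]
tip world [0.5163 0.1608 0.098 ] strainer [-0.0612  0.0001  0.098 ]
```

Emit:
apply_moves:
  series:
    - [[-0.006, 0, 0.008], [0, 0, 0], -1]
    - [[-0.012, 0, 0.016], [0, 0, 0], -1]
    - [[-0.012, 0, 0.016], [0, 0, 0], -1]

```text
time_s: 32.05
eef_pos: [0.5099, 0.1595, 0.3097]
tcp_rot: [-2.899, -0.279, -0.999]
wrist_force: [-0.1, -0.7, 0.4]
finger_gap: 0.0287
finger_force: 62.4
```

Emit:
apply_moves:
  series:
    - [[-0.006, 0, 0.008], [0, 0, 0], -1]
    - [[-0.012, 0, 0.016], [0, 0, 0], -1]
    - [[-0.012, 0, 0.016], [0, 0, 0], -1]
    - [[-0.012, 0, 0.016], [0, 0, 0], -1]

```text
time_s: 32.55
eef_pos: [0.5101, 0.1595, 0.309]
tcp_rot: [-2.899, -0.279, -1.001]
wrist_force: [2.0, 0.4, 4.4]
finger_gap: 0.0287
finger_force: 62.6
```

```bash
python3 -c "
from h import *
p,Rm,F=avg(4);print(F.round(1));t=tips(p,Rm)"
```

```text
sd [0. 0. 0.]
[1.3 0.8 4.9]
tip world [0.517  0.1609 0.0965] strainer [-0.0605  0.0002  0.0965]
```

Floor contact felt at estimated z ≈ 0.097, as expected, so the tip is in the groove. Next I work out the run.

```bash
cat > run.py <<'E'
from h import *
import sys
k=int(sys.argv[1]);zt=float(sys.argv[2]) if len(sys.argv)>2 else .0978
p,Rm,F=avg(2);print(F.round(1));t=tips(p,Rm)
a=180-45*k
e=np.linspace(0,1,9)[1:]
print([(Rm.T@(groove(a-45*f,zt)-t)/.05).round(3).tolist() for f in e])
E
python3 run.py 0
```

```text
sd [0. 0. 0.]
[1.5 0.8 5.2]
tip world [0.5169 0.1608 0.0965] strainer [-0.0605  0.0002  0.0965]
[[0.037, -0.112, -0.004], [0.074, -0.222, 0.025], [0.12, -0.327, 0.061], [0.174, -0.425, 0.103], [0.235, -0.516, 0.151], [0.302, -0.6, 0.204], [0.376, -0.674, 0.262], [0.455, -0.739, 0.324]]
```

Emit:
apply_moves:
  series:
    - [[0.037, -0.112, -0.004], [0, 0, 0], -1]
    - [[0.074, -0.222, 0.025], [0, 0, 0], -1]
    - [[0.12, -0.327, 0.061], [0, 0, 0], -1]
    - [[0.174, -0.425, 0.103], [0, 0, 0], -1]
    - [[0.235, -0.516, 0.151], [0, 0, 0], -1]
    - [[0.302, -0.6, 0.204], [0, 0, 0], -1]
    - [[0.376, -0.674, 0.262], [0, 0, 0], -1]
    - [[0.455, -0.739, 0.324], [0, 0, 0], -1]

```text
time_s: 33.85
eef_pos: [0.5303, 0.2015, 0.3095]
tcp_rot: [-2.899, -0.279, -0.998]
wrist_force: [-0.8, -0.1, 0.1]
finger_gap: 0.0285
finger_force: 62.5
```

```bash
python3 run.py 1 .0978
```

```text
sd [0.     0.0001 0.0001]
[0.9 1.2 0.4]
tip world [0.5376 0.2033 0.0975] strainer [-0.0428  0.044   0.0975]
[[0.079, -0.039, 0.055], [0.167, -0.083, 0.124], [0.257, -0.116, 0.195], [0.35, -0.138, 0.268], [0.444, -0.147, 0.341], [0.538, -0.145, 0.415], [0.632, -0.132, 0.489], [0.724, -0.107, 0.561]]
```

Emit:
apply_moves:
  series:
    - [[0.079, -0.039, 0.055], [0, 0, 0], -1]
    - [[0.167, -0.083, 0.124], [0, 0, 0], -1]
    - [[0.257, -0.116, 0.195], [0, 0, 0], -1]
    - [[0.35, -0.138, 0.268], [0, 0, 0], -1]
    - [[0.444, -0.147, 0.341], [0, 0, 0], -1]
    - [[0.538, -0.145, 0.415], [0, 0, 0], -1]
    - [[0.632, -0.132, 0.489], [0, 0, 0], -1]
    - [[0.724, -0.107, 0.561], [0, 0, 0], -1]

```text
time_s: 34.95
eef_pos: [0.5744, 0.2151, 0.3098]
tcp_rot: [-2.899, -0.279, -0.998]
wrist_force: [-1.4, 0.1, 0.8]
finger_gap: 0.0284
finger_force: 62.4
```

```bash
python3 run.py 2 .0978
```

```text
sd [0.0001 0.     0.0001]
[ 0.4 -0.9  0.2]
tip world [0.5819 0.2163 0.0978] strainer [0.0004 0.0601 0.0978]
[[0.088, 0.018, 0.068], [0.175, 0.065, 0.136], [0.257, 0.123, 0.201], [0.335, 0.192, 0.261], [0.406, 0.269, 0.318], [0.472, 0.355, 0.369], [0.531, 0.449, 0.415], [0.582, 0.549, 0.455]]
```

Emit:
apply_moves:
  series:
    - [[0.088, 0.018, 0.068], [0, 0, 0], -1]
    - [[0.175, 0.065, 0.136], [0, 0, 0], -1]
    - [[0.257, 0.123, 0.201], [0, 0, 0], -1]
    - [[0.335, 0.192, 0.261], [0, 0, 0], -1]
    - [[0.406, 0.269, 0.318], [0, 0, 0], -1]
    - [[0.472, 0.355, 0.369], [0, 0, 0], -1]
    - [[0.531, 0.449, 0.415], [0, 0, 0], -1]
    - [[0.582, 0.549, 0.455], [0, 0, 0], -1]

```text
time_s: 36.05
eef_pos: [0.6158, 0.1949, 0.3098]
tcp_rot: [-2.899, -0.279, -0.998]
wrist_force: [-0.6, 2.0, -0.1]
finger_gap: 0.0285
finger_force: 62.3
```

```bash
python3 run.py 3 .0978
```

```text
sd [0.0001 0.0001 0.0001]
[ 0.9 -0.5  0.6]
tip world [0.623  0.1956 0.0976] strainer [0.0429 0.0423 0.0976]
[[0.052, 0.092, 0.037], [0.087, 0.203, 0.064], [0.113, 0.318, 0.084], [0.13, 0.436, 0.097], [0.137, 0.556, 0.104], [0.136, 0.675, 0.102], [0.125, 0.794, 0.094], [0.105, 0.911, 0.079]]
```

Emit:
apply_moves:
  series:
    - [[0.052, 0.092, 0.037], [0, 0, 0], -1]
    - [[0.087, 0.203, 0.064], [0, 0, 0], -1]
    - [[0.113, 0.318, 0.084], [0, 0, 0], -1]
    - [[0.13, 0.436, 0.097], [0, 0, 0], -1]
    - [[0.137, 0.556, 0.104], [0, 0, 0], -1]
    - [[0.136, 0.675, 0.102], [0, 0, 0], -1]
    - [[0.125, 0.794, 0.094], [0, 0, 0], -1]
    - [[0.105, 0.911, 0.079], [0, 0, 0], -1]

```text
time_s: 37.15
eef_pos: [0.6307, 0.1514, 0.31]
tcp_rot: [-2.899, -0.279, -0.999]
wrist_force: [0.8, 1.1, 0.2]
finger_gap: 0.0287
finger_force: 62.3
```

```bash
python3 run.py 4 .0978
```

```text
sd [0.     0.0001 0.    ]
[ 0.4 -0.8  0.5]
tip world [0.6374 0.1519 0.0975] strainer [ 0.0602 -0.0003  0.0975]
[[-0.012, 0.111, -0.017], [-0.05, 0.221, -0.046], [-0.096, 0.326, -0.082], [-0.149, 0.424, -0.124], [-0.21, 0.516, -0.171], [-0.278, 0.599, -0.224], [-0.352, 0.673, -0.282], [-0.432, 0.738, -0.344]]
```

Emit:
apply_moves:
  series:
    - [[-0.012, 0.111, -0.017], [0, 0, 0], -1]
    - [[-0.05, 0.221, -0.046], [0, 0, 0], -1]
    - [[-0.096, 0.326, -0.082], [0, 0, 0], -1]
    - [[-0.149, 0.424, -0.124], [0, 0, 0], -1]
    - [[-0.21, 0.516, -0.171], [0, 0, 0], -1]
    - [[-0.278, 0.599, -0.224], [0, 0, 0], -1]
    - [[-0.352, 0.673, -0.282], [0, 0, 0], -1]
    - [[-0.432, 0.738, -0.344], [0, 0, 0], -1]

```text
time_s: 38.25
eef_pos: [0.6103, 0.11, 0.3102]
tcp_rot: [-2.899, -0.279, -0.998]
wrist_force: [1.5, 1.1, 0.2]
finger_gap: 0.0286
finger_force: 62.2
```

```bash
python3 run.py 5 .0978
```

```text
sd [0.0001 0.0001 0.    ]
[-0.2 -1.5 -0. ]
tip world [0.6164 0.1109 0.0975] strainer [ 0.0422 -0.0427  0.0975]
[[-0.068, 0.069, -0.06], [-0.156, 0.113, -0.129], [-0.247, 0.146, -0.2], [-0.34, 0.167, -0.272], [-0.434, 0.177, -0.345], [-0.528, 0.175, -0.419], [-0.622, 0.161, -0.492], [-0.715, 0.136, -0.564]]
```

Emit:
apply_moves:
  series:
    - [[-0.068, 0.069, -0.06], [0, 0, 0], -1]
    - [[-0.156, 0.113, -0.129], [0, 0, 0], -1]
    - [[-0.247, 0.146, -0.2], [0, 0, 0], -1]
    - [[-0.34, 0.167, -0.272], [0, 0, 0], -1]
    - [[-0.434, 0.177, -0.345], [0, 0, 0], -1]
    - [[-0.528, 0.175, -0.419], [0, 0, 0], -1]
    - [[-0.622, 0.161, -0.492], [0, 0, 0], -1]
    - [[-0.715, 0.136, -0.564], [0, 0, 0], -1]

```text
time_s: 39.35
eef_pos: [0.5668, 0.0949, 0.3103]
tcp_rot: [-2.899, -0.279, -0.998]
wrist_force: [0.3, -0.4, -1.0]
finger_gap: 0.0284
finger_force: 62.2
```

```bash
python3 run.py 6 .0978
```

```text
sd [0.0001 0.     0.    ]
[-0.5  0.3 -0.4]
tip world [0.5727 0.0963 0.0977] strainer [-0.0004 -0.0602  0.0977]
[[-0.086, -0.02, -0.07], [-0.172, -0.068, -0.138], [-0.255, -0.126, -0.202], [-0.332, -0.194, -0.262], [-0.404, -0.271, -0.318], [-0.47, -0.358, -0.37], [-0.529, -0.451, -0.415], [-0.58, -0.552, -0.455]]
```

Emit:
apply_moves:
  series:
    - [[-0.086, -0.02, -0.07], [0, 0, 0], -1]
    - [[-0.172, -0.068, -0.138], [0, 0, 0], -1]
    - [[-0.255, -0.126, -0.202], [0, 0, 0], -1]
    - [[-0.332, -0.194, -0.262], [0, 0, 0], -1]
    - [[-0.404, -0.271, -0.318], [0, 0, 0], -1]
    - [[-0.47, -0.358, -0.37], [0, 0, 0], -1]
    - [[-0.529, -0.451, -0.415], [0, 0, 0], -1]
    - [[-0.58, -0.552, -0.455], [0, 0, 0], -1]

```text
time_s: 40.45
eef_pos: [0.5255, 0.1152, 0.3104]
tcp_rot: [-2.899, -0.28, -0.998]
wrist_force: [0.5, 0.8, 0.1]
finger_gap: 0.0292
finger_force: 62.3
```

```bash
python3 run.py 7 .0978
```

```text
sd [0.0001 0.0001 0.    ]
[ 0.7  1.2 -0.4]
tip world [0.5316 0.1169 0.0979] strainer [-0.0428 -0.0426  0.0979]
[[-0.051, -0.098, -0.038], [-0.086, -0.209, -0.065], [-0.112, -0.324, -0.085], [-0.128, -0.442, -0.098], [-0.136, -0.561, -0.104], [-0.134, -0.681, -0.103], [-0.124, -0.8, -0.094], [-0.104, -0.917, -0.078]]
```

Emit:
apply_moves:
  series:
    - [[-0.051, -0.098, -0.038], [0, 0, 0], -1]
    - [[-0.086, -0.209, -0.065], [0, 0, 0], -1]
    - [[-0.112, -0.324, -0.085], [0, 0, 0], -1]
    - [[-0.128, -0.442, -0.098], [0, 0, 0], -1]
    - [[-0.136, -0.561, -0.104], [0, 0, 0], -1]
    - [[-0.134, -0.681, -0.103], [0, 0, 0], -1]
    - [[-0.124, -0.8, -0.094], [0, 0, 0], -1]
    - [[-0.104, -0.917, -0.078], [0, 0, 0], -1]

```text
time_s: 41.55
eef_pos: [0.5106, 0.1591, 0.3103]
tcp_rot: [-2.899, -0.28, -0.998]
wrist_force: [-0.0, -1.0, -0.5]
finger_gap: 0.0289
finger_force: 62.2
```

```bash
python3 run.py 0 .0978 | head -3
```

```text
sd [0.     0.0001 0.    ]
[-0.1  0.6 -0.8]
tip world [0.5171 0.1608 0.0979] strainer [-0.0603  0.0002  0.0979]
```

Emit:
apply_moves:
  series:
    - [[0, -0.02, 0.01], [0, 0, 0], -1]
    - [[0, -0.02, 0.01], [0, 0, 0], -1]
    - [[0, -0.02, 0.01], [0, 0, 0], -1]

```text
time_s: 42.02
eef_pos: [0.5108, 0.1596, 0.31]
tcp_rot: [-2.899, -0.279, -0.998]
wrist_force: [-0.6, 1.0, 0.6]
finger_gap: 0.0285
finger_force: 62.4
```

```bash
python3 -c "
from h import *
p,Rm,F=avg(3);print(F.round(1));t=tips(p,Rm)
print((Rm.T@[0,0,.10]/.05).round(3))"
```

```text
sd [0. 0. 0.]
[-0.4 -0.4 -0.2]
tip world [0.5173 0.1609 0.0975] strainer [-0.0602  0.0003  0.0975]
[ 1.231 -0.    -1.576]
```

Emit:
apply_moves:
  series:
    - [[0.15, 0, -0.2], [0, 0, 0], -1]
    - [[0.5, 0, -0.65], [0, 0, 0], -1]
    - [[1.0, 0, -1.3], [0, 0, 0], -1]
    - [[1.23, 0, -1.58], [0, 0, 0], -1]
    - [[1.23, 0, -1.58], [0, 0, 0], -1]

```text
time_s: 42.8
eef_pos: [0.5108, 0.1597, 0.4117]
tcp_rot: [-2.898, -0.28, -1.003]
wrist_force: [-0.3, 0.7, -1.0]
finger_gap: 0.0288
finger_force: 62.2
```

```bash
python3 -c "
from h import *
plan(([.508,-.39,.38],Rd(10.5)))"
```

```text
([-2.089, 10.781, -0.832], [-0.026, -6.362, 0.084])
```

Emit:
apply_moves:
  series:
    - [[-0.2, 0.9, -0.1], [0, -0.5, 0], -1]
    - [[-0.4, 1.9, -0.2], [0, -1.1, 0], -1]
    - [[-0.6, 2.9, -0.3], [0, -1.7, 0], -1]
    - [[-0.8, 3.9, -0.4], [0, -2.3, 0], -1]
    - [[-1.0, 4.9, -0.4], [0, -2.9, 0], -1]
    - [[-1.2, 5.9, -0.5], [0, -3.5, 0], -1]
    - [[-1.4, 6.9, -0.6], [0, -4.1, 0], -1]
    - [[-1.6, 7.9, -0.7], [0, -4.7, 0], -1]

```text
time_s: 43.8
eef_pos: [0.5023, -0.2456, 0.3858]
tcp_rot: [-3.098, -0.298, -0.258]
wrist_force: [0.8, 0.2, -1.7]
finger_gap: 0.0289
finger_force: 62.2
```

```bash
python3 -c "
from h import *
plan(([.508,-.39,.30],Rd(10.5)))"
```

```text
([-0.716, 2.861, 1.612], [-0.035, -1.592, 0.08])
```

Emit:
apply_moves:
  series:
    - [[-0.2, 0.9, 0.2], [0, -0.5, 0], -1]
    - [[-0.5, 1.9, 0.6], [0, -1.1, 0], -1]
    - [[-0.7, 2.7, 1.0], [-0.03, -1.59, 0.08], -1]
    - [[-0.716, 2.86, 1.5], [-0.03, -1.59, 0.08], -1]
    - [[-0.716, 2.86, 1.61], [-0.03, -1.59, 0.08], -1]
    - [[-0.716, 2.86, 1.61], [-0.03, -1.59, 0.08], -1]
    - [[-0.716, 2.86, 1.61], [-0.03, -1.59, 0.08], -1]

```text
time_s: 44.68
eef_pos: [0.5094, -0.3882, 0.304]
tcp_rot: [3.125, 0.289, 0.009]
wrist_force: [0.1, 0.8, -1.1]
finger_gap: 0.0287
finger_force: 62.1
```

```bash
python3 -c "
from h import *
avg(4)
plan(([.508,-.39,.184],Rd(10.5)))"
```

```text
sd [0.     0.0001 0.0001]
([-0.044, 0.017, 2.399], [0.035, -0.05, 0.008])
```

Emit:
apply_moves:
  series:
    - [[-0.04, 0, 0.8], [0.03, -0.05, 0], -1]
    - [[-0.04, 0, 1.5], [0.03, -0.05, 0], -1]
    - [[-0.04, 0, 2.0], [0.03, -0.05, 0], -1]
    - [[-0.04, 0, 2.3], [0.03, -0.05, 0], -1]
    - [[-0.04, 0, 2.4], [0.03, -0.05, 0], -1]
    - [[-0.04, 0, 2.42], [0.03, -0.05, 0], -1]
    - [[-0.04, 0, 2.44], [0.03, -0.05, 0], -1]
    - [[-0.04, 0, 2.44], [0.03, -0.05, 0], -1]

```text
time_s: 45.88
eef_pos: [0.508, -0.3894, 0.1817]
tcp_rot: [3.128, 0.288, -0.0]
wrist_force: [0.4, -0.0, -0.6]
finger_gap: 0.0288
finger_force: 62.3
```

Emit:
apply_moves:
  series:
    - [[0, 0, 0.01], [0, 0, 0], -1]
    - [[0, 0, 0.02], [0, 0, 0], -1]
    - [[0, 0, 0.02], [0, 0, 0], -1]
    - [[0, 0, 0.02], [0, 0, 0], -0.4]
    - [[0, 0, 0.02], [0, 0, 0], 0.1]
    - [[0, 0, 0.02], [0, 0, 0], 0.3]
    - [[0, 0, 0.02], [0, 0, 0], 0.3]

```text
time_s: 46.75
eef_pos: [0.5077, -0.3891, 0.1797]
tcp_rot: [-3.128, -0.288, 0.001]
wrist_force: [-0.2, 0.4, -0.4]
finger_gap: 0.0559
finger_force: 0.0
```

Emit:
apply_moves:
  series:
    - [[0, 0, -0.4], [0, 0, 0], 0.3]
    - [[0, 0, -1.2], [0, 0, 0], 0.3]
    - [[0, 0, -2.4], [0, 0, 0], 0.3]
    - [[-1.5, 0, -3.6], [0, 0, 0], 0.3]
    - [[-1.8, 0, -3.8], [0, 0, 0], 0.3]
    - [[-1.8, 0, -3.8], [0, 0, 0], 0.3]

```text
time_s: 47.5
eef_pos: [0.4181, -0.4068, 0.375]
tcp_rot: [3.122, 0.283, 0.005]
wrist_force: [0.4, 0.2, -0.1]
finger_gap: 0.0555
finger_force: 0.0
```

```bash
python3 - <<'E'
from h import *
w,_=snap('wrist','w9.png');t,_=snap('scene','s9.png')
cv2.imwrite('pics/fin.png',np.hstack([cv2.resize(w,(400,300)),cv2.resize(t[130:330,100:400],(400,300))])[:,:,::-1])
E
```

```text
(no output)
```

View pics/fin.png

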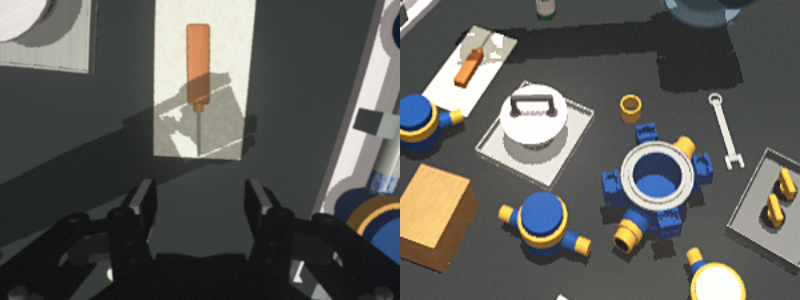

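The pick lies flat on its board, the insert stands upright in the drip tray, and both clamps are in the parts tray.

```bash
python3 -c "
from plant import ctrl
print(ctrl.job_done())"
```

```text
the job is handed in; nothing more can be done
None
```

I handed the job in at about 48 s; no verdict came back. Both fitted clamps (2 and 4) are in the parts tray, the insert stands in the drip tray, the groove was run once clockwise from and back to the pipe end nearer the robot, and the pick lies flat on its board; the tip was out of camera view in the groove, so I placed it from measured pose and contact with the floor at the start.

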